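Charge the mill jar with grinding balls

TASK

Take the metal scoop by its upright handle, scoop up the three white grinding balls from the long grey tray and tip them all into the wide steel jar, not the narrow one. Then stand the scoop upright on the open bench again and let go. Do not touch the balls with the gripper and do not disturb the amber bottle.

Things in the scene. Friction and masses are not known exactly. Their poses are not given: they have to be found in the camera images.
- scoop_grip (a point): Grip point of the loose 170 g scoop: on its upright black bar handle (14 mm x by 24 mm y, top 35 mm above this point), 125 mm over the scoop's underside. z up, open front to -x (roughly to the robot). Steel pan: floor 2 mm thick, 74 mm wide; lip 97 mm to -x of this point, rear wall 8 mm to -x. Side walls 36 mm high start 28 mm behind the lip, 71 mm apart there and 56 at the rear wall (42 mm high); the handle stands behind it.
- tray: Fixed grey tray. Origin under its floor, z up, x lengthwise, -x end to the robot (yaw within 0.3). Floor 4 mm thick, walls 4 mm thick, 48 mm high. Inside: y -45 to 45 mm; flat floor x -99 to 155 mm; the -x end wall leans out, from x = -99 at the floor to -110 mm on top. Lower the scoop at the +x end and push its lip along the floor to that wall's foot: it gets under the balls; tilt back, lift.
- jar: The wide steel jar, fixed to the bench: round, open at the top, 112 mm outside and 100 mm inside diameter, rim 70 mm above the bench, inner floor at 8 mm. Origin at the centre of its underside, z up. The other, narrow jar (68 mm outside, same height) is a bystander 130 to 240 mm to one side (y) of it; which side varies.
- ball0_center (a point): Centre of a white ceramic grinding ball, 24 mm in diameter, 28 g; first of three alike. It rolls freely. It starts on the tray's floor, in the half towards the sloped end (centre between x = -82 and -26 mm in the tray's axes).
- ball1_center (a point): Centre of a white ceramic grinding ball, 24 mm in diameter, 28 g; second of three alike. It rolls freely. It starts on the tray's floor, in the half towards the sloped end (centre between x = -82 and -26 mm in the tray's axes).
- ball2_center (a point): Centre of a white ceramic grinding ball, 24 mm in diameter, 28 g; third of three alike. It rolls freely. It starts on the tray's floor, in the half towards the sloped end (centre between x = -82 and -26 mm in the tray's axes).
- bottle: Bystander: a loose amber glass bottle with a blue cap, 60 mm in diameter and 120 mm high, standing on the bench. Origin at the centre of its underside.
Mind the look-alikes: they are no part of the job. Leave any pink look-alike of the part that bears scoop_grip alone.

How it is judged:
On the way:
1. the scoop is lifted at least 60 mm with at least one ball in its pan (height (world z) of scoop_grip above 0.185 m and ((x of ball0_center in the frame of scoop_grip between -0.1 and 0 m and y of ball0_center in the frame of scoop_grip between -0.04 and 0.04 m and z of ball0_center in the frame of scoop_grip between -0.126 and -0.055 m) or (x of ball1_center in the frame of scoop_grip between -0.1 and 0 m and y of ball1_center in the frame of scoop_grip between -0.04 and 0.04 m and z of ball1_center in the frame of scoop_grip between -0.126 and -0.055 m) or (x of ball2_center in the frame of scoop_grip between -0.1 and 0 m and y of ball2_center in the frame of scoop_grip between -0.04 and 0.04 m and z of ball2_center in the frame of scoop_grip between -0.126 and -0.055 m))), for 0.2 s.
At the end, for the whole second after the job is handed in: All three balls lie at rest inside the wide jar, their centres below its rim; the scoop stands upright (within 0.12 rad) and still on the bench, outside the tray (horizontal distance between each of ball0_center, ball1_center, ball2_center and jar below 0.052 m and z of each of ball0_center, ball1_center, ball2_center in the frame of jar below 0.07 m and angle between scoop_grip's own z axis and vertical below 0.12 rad and height (world z) of scoop_grip below 0.133 m and linear speed of each of ball0, ball1, ball2 below 0.05 m/s and linear speed of scoop below 0.02 m/s and (y of scoop_grip in the frame of tray above 0.055 m or y of scoop_grip in the frame of tray below -0.055 m or x of scoop_grip in the frame of tray above 0.16 m or x of scoop_grip in the frame of tray below -0.115 m)); the robot touches nothing.
It fails at once if the gripper touches a ball (contact force between any of the fingers, the arm and ball0 above 0.3 N or contact force between any of the fingers, the arm and ball1 above 0.3 N or contact force between any of the fingers, the arm and ball2 above 0.3 N).
It fails at once if the amber bottle is moved more than 20 mm or tipped (distance of bottle from where it was at the start of the episode above 0.02 m or angle between bottle's own z axis and vertical above 0.2 rad).
It also fails if it takes over 72 s, if anything falls off the work surface, if the arm or the gripper's body presses on something with over 40 N, if the wrist force passes 120 N, or if a joint passes its speed limit or range.

ROBOT

A 6-joint arm with a two-finger parallel gripper is mounted at the origin on the work surface. World frame = base frame: x ahead of the robot, y to its left, z up, the work surface at z = 0. Lengths are in m, angles in rad, forces in N, time in s.
With the tool pointing down it reaches from about 0.35 to 0.975 m from the base axis. Payload 4.9 kg.
Tool frame: the origin (TCP) lies at the centre of the arm's flange, where the gripper is bolted on; the fingertips stand 173 mm ahead of it and the grasp point (between the pads) lies 155 mm ahead of it (ctrl.finger_overhang is the distance from the TCP to the fingertips, in m); z points along the fingers, y is the direction in which the jaws open and shut (so a half turn about z gives the same grasp; the last joint's range is limited). The gripper opens to 85 mm and grips with 20 to 120 N. Pads are 22 mm wide; open, the fingers measure 114 mm over their backs; the gripper's body (76 mm by 85 mm) begins 54 mm behind the grasp point. The pads swing forward as they close: fully open they stand 13 mm farther back than shut.
Start: joints at [-1.249, 0.053, 1.613, -0, 1.476, -0.119], TCP at [0.267, -0.565, 0.405] pointing down, gripper open.
Joint ranges: [-3.01, 3.01], [-1.01, 2.22], [0.06, 2.58], [-1.02, 4.17], [0.09, 2.62], [-3.14, 3.14]. Speed limits (rad/s): [2.57, 2.57, 3.14, 3.14, 3.14, 3.14].

INTERFACE

Orientations are given as a rotation vector (axis times angle).
In Python, from station import ctrl, eyes, spotter gives the robot as it stands.
- The arm moves only by the shell command python3 -m crank 'ROWS' [FORCE]. ROWS is JSON, a list of rows, each a list of 7 numbers: the turn, a rotation vector about the tool's x, y, z in rad, then the shift along the tool's x, y, z in mm, then the closure, from -1 (fully open) to 1 (shut). A call has 1 to 8 rows; each row shifts and turns the pose as measured when the row begins, along the tool's axes as they then stand; what a row does not reach is not made up. A row lasts 1/12 s, in which the tool goes at most 41.7 mm and 7.16 degrees, less where a joint would pass 70% of its speed; a pose out of reach is approached as far as the arm can. A call is refused whole if a number of a shift passes 41.7 or a number of a turn 0.125, either way. A call with a gripper value outside its range is refused whole. The fingers move at their own pace and stop on an object; FORCE is the grip in N (left out, the last holds). Time passes only in rows, so rows that do not move let the fingers close. It gives the time, the measured TCP pose, the force and the opening at its end, in the units of the state.
- ctrl.get_obs(): the state, without advancing time (a new reading comes with each control period).
- eyes.get_image(name): name is "scene" or "top"; returns a dict with "image" (384x512x3 uint8, red, green, blue), "vertical_fov" (degrees; the focal length in pixels is half the picture's height over the tangent of half this angle, whatever the lens; pixels are square), "cx", "cy" (the principal point, pixels), "rvec" (rotation vector, rad) and "tvec" (3), from world to camera coordinates, as OpenCV has them. Camera axes: x right, y down, z forward; pixel columns grow to the right and rows downward; lengths in m; the calibration is good to about 2 mm. A picture is of the moment at which its call begins. There is no depth.
- ctrl.finish_job(): hands the job in, once; it reports no verdict.
Trained networks look in a picture, given as the dict that the camera call returned (one of the last four; its "shot" number tells which), for a name from the list of things; names that differ only in an ending like _2 or _b are one class to them, and where a whole thing is asked for, a point or a joint stands for the part that bears it (a point fixed in the world has none). Each returns a list of dicts, best first, with "confidence" (0 to 1); they miss things now and then, are a little off and sometimes report something else, mostly with a low value. They report only what shows in the picture. A call takes as long as a camera call. They do not tell look-alikes from the thing itself.
- spotter.look_for(query, picture): "centre" ([x, y, z] in m, in world coordinates, good to about 4 mm: the middle of the surface that is visible of it).
- spotter.outline_of(query, picture): "region" (384x512 bool, what is visible of it).
- spotter.mark_of(query, picture): "centre" ([x, y, z] in m, in world coordinates, good to about 4 mm: a listed point, or the origin of a listed thing).
The state is a dict: "t": time; "q": joint angles; "dq": joint speeds; "effort": joint torques, N m; "tool_pos": TCP position; "tool_rot": TCP orientation; "contact_force": force on the tool from outside, world axes, zero at the start; "wrist_torque": the same for the moment, N m; "opening": finger opening in m.
Only numpy, scipy, OpenCV 4.12 (cv2) and the standard library are available. Lean on these libraries where they do the work, as an engineer would, in place of code of your own. Each camera call takes 0.05 s, during which the arm holds its last target.

## Working session

There is one attempt and no reset: what is moved stays moved. The work goes in short steps, Python scripts to look and compute and a shell command to move; the robot and the scene stay as the last step left them, time stands still between calls to the robot, and variables do not carry over. Pictures are saved under pics/ and viewed, and the job is handed in when it is done.

```bash
ls; mkdir -p pics
python3 - <<'E'
from station import ctrl, eyes, spotter
import cv2
o=ctrl.get_obs(); print(o)
for n in ["scene","top"]:
    p=eyes.get_image(n)
    cv2.imwrite(f"pics/{n}0.png",cv2.cvtColor(cv2.resize(p["image"],(800,600),interpolation=cv2.INTER_CUBIC),cv2.COLOR_RGB2BGR))
    print(n,p["vertical_fov"],p["cx"],p["cy"],p["rvec"],p["tvec"])
    for q in ["scoop_grip","tray","jar","ball0_center","bottle"]:
        for d in spotter.mark_of(q,p): print(q,[round(float(v),4) for v in d["centre"]],round(d["confidence"],2))
E
```

```text
pics
{'t': 0.0, 'q': array([-1.24901549e+00,  5.33667705e-02,  1.61432589e+00, -1.84182311e-05,
        1.47600994e+00, -1.19009685e-01]), 'dq': array([-0.00083867, -0.00018493, -0.0006308 ,  0.00010545, -0.00015152,
        0.00070398]), 'effort': array([ 1.96744768e-03, -3.93663061e+01, -3.70178103e+01, -1.74291796e-05,
        6.93736816e-03,  5.70820660e-06]), 'tool_pos': array([ 0.26656414, -0.56499816,  0.40343745]), 'tool_rot': array([-3.06355388e+00, -6.86344548e-01,  3.63855040e-04]), 'contact_force': array([-0.63845054, -0.80983236,  0.47463593]), 'wrist_torque': array([-0.07713837,  0.01075432,  0.01345009]), 'opening': 0.08535681347477572}
scene 49.60714216315156 250.407708829654 196.8627868221675 [ 1.56867221  1.79174952 -0.90615433] [ 0.09964073 -0.25157563  1.3720228 ]
scoop_grip [0.3555, -0.1951, 0.1248] 0.96
scoop_grip [0.5716, 0.0332, 0.1187] 0.66
tray [0.5099, 0.2777, 0.0018] 0.64
jar [0.5196, -0.105, 0.0006] 0.82
jar [0.5099, 0.2765, -0.0026] 0.71
ball0_center [0.4434, 0.2536, 0.0152] 0.55
bottle [0.7599, 0.05, 0.0006] 0.67
top 57.19248886382811 258.5940847971485 187.4026892051855 [ 2.16825419 -2.11021097  0.16578234] [-0.0248833   0.54888068  0.81267039]
scoop_grip [0.5715, 0.0329, 0.1266] 0.88
scoop_grip [0.3549, -0.1933, 0.1268] 0.83
tray [0.5045, 0.2738, 0.0018] 0.8
ball0_center [0.4326, 0.2562, 0.0154] 0.55
bottle [0.7575, 0.0538, -0.0043] 0.59
```

View pics/scene0.png

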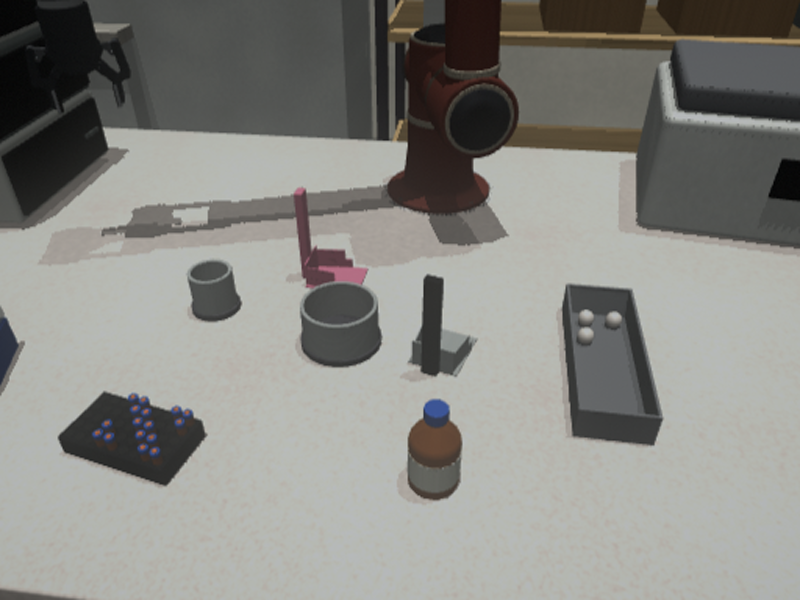

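View pics/top0.png

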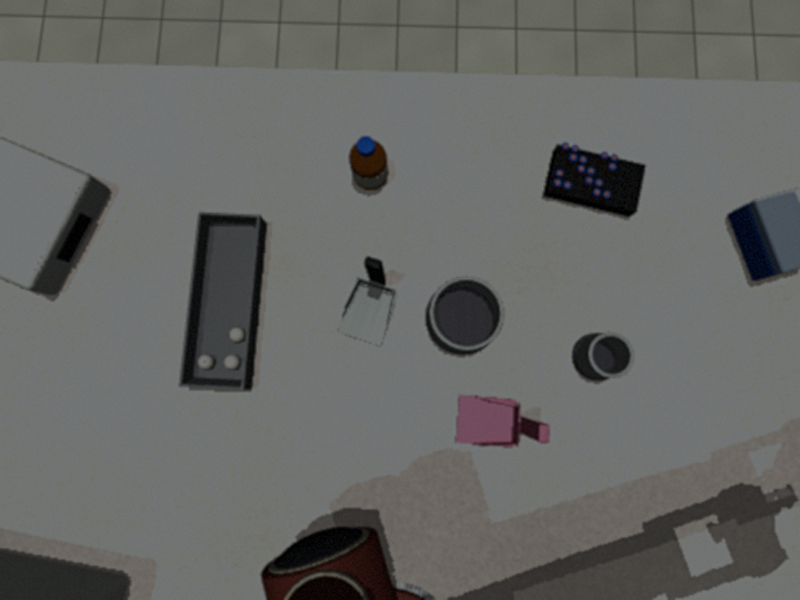

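The scene view shows the real scoop at (432,325), with the wide jar at (340,322) and the tray at (610,360). The three balls are at its near end, around (595,325). The pink look-alike is at (320,250) and the bottle at (434,450). Next I'll measure edges and corners precisely.

```bash
cat > h.py <<'E'
import numpy as np, cv2
from station import ctrl, eyes, spotter
from scipy.spatial.transform import Rotation as R
def cam(p):
    f=p["image"].shape[0]/2/np.tan(np.radians(p["vertical_fov"])/2)
    K=np.array([[f,0,p["cx"]],[0,f,p["cy"]],[0,0,1]])
    return K,np.array(p["rvec"],float),np.array(p["tvec"],float)
def back(p,uv,z):
    K,r,t=cam(p);Rm=cv2.Rodrigues(r)[0]
    c=-Rm.T@t; d=(np.linalg.inv(K)@np.c_[np.atleast_2d(uv),np.ones(len(np.atleast_2d(uv)))].T).T@Rm
    return c+d*((z-c[2])/d[:,2])[:,None]
def proj(p,X):
    K,r,t=cam(p); return cv2.projectPoints(np.atleast_2d(np.array(X,float)),r,t,K,None)[0][:,0]
def crop(p,box,name,polys=(),s=None):
    x0,y0,x1,y1=box
    s=s or min(800/(x1-x0),600/(y1-y0))
    im=cv2.resize(p["image"][y0:y1,x0:x1],None,fx=s,fy=s,interpolation=cv2.INTER_CUBIC)
    im=np.clip(im.astype(float)*1.6,0,255).astype(np.uint8)
    im=cv2.cvtColor(im,cv2.COLOR_RGB2BGR)
    for X,col,cl in polys:
        q=(proj(p,X)+0.5-[x0,y0])*s
        cv2.polylines(im,[np.round(q).astype(int)],cl,col,1)
    cv2.imwrite("pics/"+name,im)
def frame(o,yaw,pts):
    c,s=np.cos(yaw),np.sin(yaw);P=np.atleast_2d(np.array(pts,float))
    return np.c_[o[0]+c*P[:,0]-s*P[:,1],o[1]+s*P[:,0]+c*P[:,1],P[:,2]]
def traypolys(o,yaw):
    top=[[-.110,-.045,.048],[.155,-.045,.048],[.155,.045,.048],[-.110,.045,.048]]
    out=[[-.114,-.049,.048],[.159,-.049,.048],[.159,.049,.048],[-.114,.049,.048]]
    fl=[[-.099,-.045,.004],[.155,-.045,.004],[.155,.045,.004],[-.099,.045,.004]]
    return [(frame(o,yaw,top),(0,255,255),True),(frame(o,yaw,out),(0,255,0),True),(frame(o,yaw,fl),(0,0,255),True)]
def scooppolys(o,yaw,z0=0):
    h=[[-.007,-.012,.16],[.007,-.012,.16],[.007,.012,.16],[-.007,.012,.16]]
    f=[[-.097,-.037,0],[-.097,.037,0]]
    w=[[-.069,-.0355,.036],[-.008,-.028,.038],[-.008,.028,.038],[-.069,.0355,.036]]
    return [(frame(o,yaw,np.array(a)+[0,0,z0]),c,True) for a,c in((h,(0,255,0)),(f,(0,0,255)),(w,(0,255,255)))]
def circ(o,r,z):
    a=np.linspace(0,2*np.pi,60);return np.c_[o[0]+r*np.cos(a),o[1]+r*np.sin(a),0*a+z]
E
python3 - <<'E'
from h import *
P={n:eyes.get_image(n) for n in("top","scene")}
for n in P:
    p=P[n]
    for q in["tray","jar","scoop_grip","ball0_center","bottle"]:
        for d in spotter.outline_of(q,p):
            m=d["region"].astype(np.uint8);
            c,_=cv2.findContours(m,0,2);c=max(c,key=cv2.contourArea)
            print(n,q,round(d["confidence"],2),np.round(cv2.boxPoints(cv2.minAreaRect(c))).astype(int).tolist(),m.sum())
    for d in spotter.mark_of("ball0_center",p)+spotter.look_for("ball0_center",p): print(d["centre"],d["confidence"])
T=(0.49,0.275);
crop(P["top"],(100,120,200,260),"a.png",traypolys((.49,.275),-0.03)); 
crop(P["scene"],(340,170,440,295),"b.png",traypolys((.49,.275),-0.03)); 
crop(P["top"],(200,150,330,240),"c.png",scooppolys((.5715,.033),0.25)+[(circ((.52,-.105),.056,.07),(0,255,0),1)]); 
crop(P["scene"],(180,160,310,250),"d.png",scooppolys((.5715,.033),0.25)+[(circ((.52,-.105),.056,.07),(0,255,0),1)]);
E
python3 -c "
import cv2,numpy as np
ims=[cv2.imread(f'pics/{c}.png') for c in 'abcd']
for i in(0,2):
    a,b=[cv2.resize(x,(400,int(x.shape[0]*400/x.shape[1]))) for x in ims[i:i+2]]
    h=max(len(a),len(b)); a,b=[cv2.copyMakeBorder(x,0,h-len(x),0,0,0) for x in(a,b)]
    cv2.imwrite(f'pics/m{i}.png',np.hstack([a,b]))
"
```

```text
top tray 0.87 [[114, 247], [126, 134], [172, 139], [160, 252]] 4881
top jar 0.67 [[262, 203], [298, 167], [332, 201], [296, 237]] 1982
top scoop_grip 0.88 [[214, 211], [234, 163], [262, 175], [242, 222]] 1249
top scoop_grip 0.82 [[291, 284], [294, 252], [353, 257], [350, 289]] 1453
top ball0_center 0.48 [[143, 227], [152, 227], [152, 236], [143, 236]] 79
top bottle 0.75 [[224, 86], [247, 86], [247, 121], [224, 121]] 669
top bottle 0.44 [[147, 210], [155, 210], [155, 218], [147, 218]] 66
[0.4348, 0.2547, 0.0152] 0.49
[0.4324, 0.2552, 0.0214] 0.66
scene tray 0.95 [[357, 182], [415, 176], [425, 283], [367, 289]] 4992
scene jar 0.92 [[191, 181], [242, 179], [244, 233], [194, 235]] 2408
scene scoop_grip 0.82 [[187, 121], [228, 117], [235, 180], [194, 185]] 1095
scene scoop_grip 0.62 [[261, 237], [272, 175], [311, 182], [300, 244]] 1392
scene ball0_center 0.64 [[371, 199], [379, 199], [379, 207], [371, 207]] 69
scene ball0_center 0.48 [[261, 237], [271, 174], [309, 180], [299, 243]] 1409
scene bottle 0.95 [[261, 319], [261, 255], [295, 255], [295, 319]] 1774
[0.4386, 0.2573, 0.0157] 0.57
[0.4463, 0.2552, 0.0252] 0.63
```

View pics/m0.png

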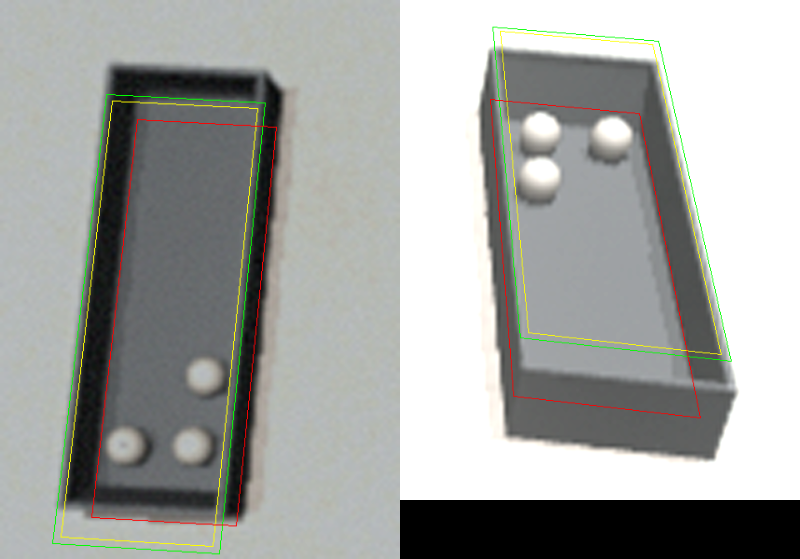

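View pics/c.png

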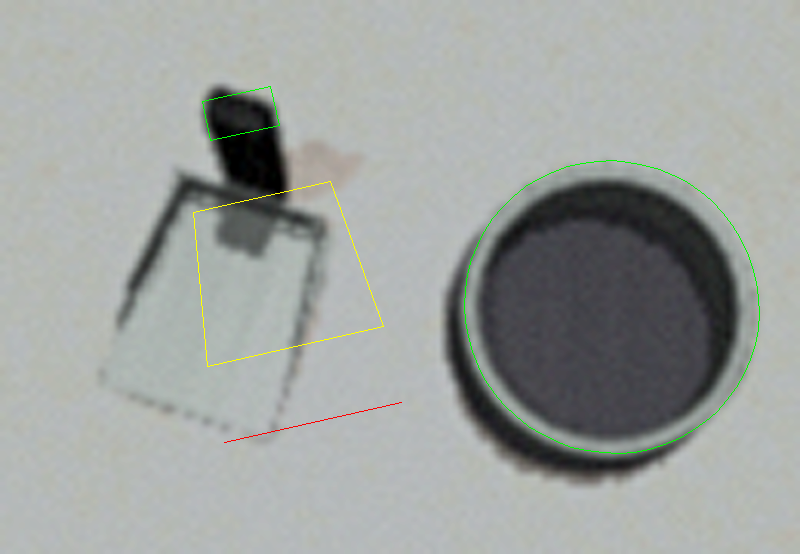

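View pics/d.png

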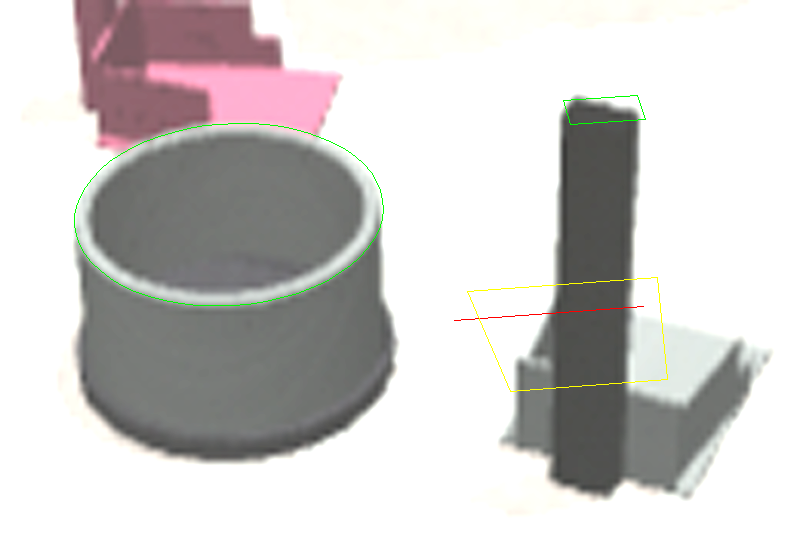

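Run:
```python
from h import *
from scipy.optimize import least_squares
P={n:eyes.get_image(n) for n in("top","scene")}
obs=[("top",[.159,.049],(127.5,136.5)),("top",[.159,-.049],(167,138)),("top",[-.114,.049],(115.5,246)),
("scene",[-.114,-.049],(362.5,182)),("scene",[-.114,.049],(403.7,185.5)),("scene",[.159,.049],(423.7,267.5)),("scene",[.159,-.049],(370,262.5))]
def res(v,h=.048):
    return np.concatenate([proj(P[n],frame(v[:2],v[2],[[*a,h]]))[0]-np.array(b)+0.5 for n,a,b in obs])
s=least_squares(res,[.505,.275,0]);print(s.x,np.round(s.fun.reshape(-1,2),1).tolist())
T=s.x
crop(P["top"],(100,120,200,260),"a1.png",traypolys(T,T[2])); 
crop(P["scene"],(340,170,440,295),"b1.png",traypolys(T,T[2])); 
S=(.572,.034)
crop(P["top"],(200,150,330,240),"c1.png",scooppolys(S,-.25)); 
crop(P["scene"],(180,160,310,250),"d1.png",scooppolys(S,-.25)); 
# balls by bright blobs
for n,box in(("top",(112,200,162,245)),("scene",(362,190,410,225))):
    im=P[n]["image"]; x0,y0,x1,y1=box; g=im[y0:y1,x0:x1].mean(2)
    for th in (110 if n=="top" else 150,):
        k,l,st,c=cv2.connectedComponentsWithStats((g>th).astype(np.uint8))
        for i in range(1,k):
            if st[i,4]>25:
                uv=c[i]+[x0,y0]; w=back(P[n],uv,.016)[0]
                d=w[:2]-T[:2];cc,ss=np.cos(T[2]),np.sin(T[2])
                print(n,uv,st[i,4],w,"tray",np.round([cc*d[0]+ss*d[1],-ss*d[0]+cc*d[1]],3))
import sys
ims=[cv2.imread(f'pics/{c}1.png') for c in 'abcd']
for i in(0,2):
    a,b=[cv2.resize(x,(400,int(x.shape[0]*400/x.shape[1]))) for x in ims[i:i+2]]
    h=max(len(a),len(b)); a,b=[cv2.copyMakeBorder(x,0,h-len(x),0,0,0) for x in(a,b)]
    cv2.imwrite(f'pics/n{i}.png',np.hstack([a,b]))
```

```text
[ 0.51086926  0.27204498 -0.02133312] [[0.5, -1.0], [0.5, -0.7], [0.1, 1.3], [-0.2, -0.5], [0.6, -0.6], [0.4, 0.4], [0.2, -0.2]]
top [114.04807692 217.92788462] 208 [0.46751154 0.3452951  0.016     ] tray [-0.045  0.072]
scene [408.11428571 195.2       ] 35 [0.3957938  0.34065905 0.016     ] tray [-0.117  0.066]
scene [375.12903226 200.70967742] 31 [0.4284965  0.25914181 0.016     ] tray [-0.082 -0.015]
scene [393.16129032 202.        ] 31 [0.42827079 0.3010358  0.016     ] tray [-0.083  0.027]
scene [374.88571429 212.08571429] 35 [0.47285437 0.25415313 0.016     ] tray [-0.038 -0.019]
```

View pics/n0.png

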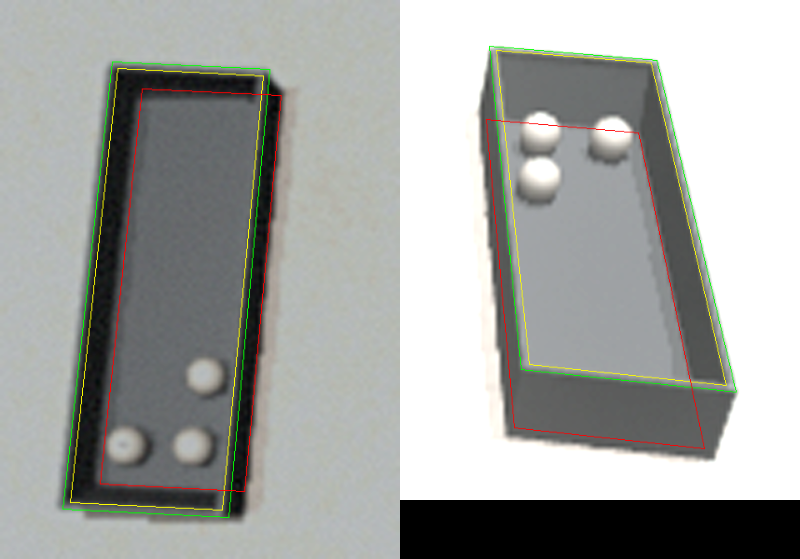

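View pics/c1.png

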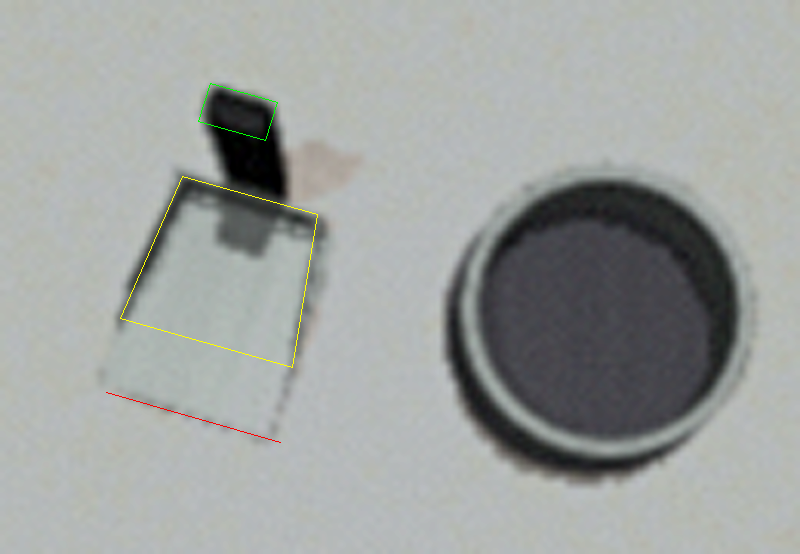

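View pics/d1.png

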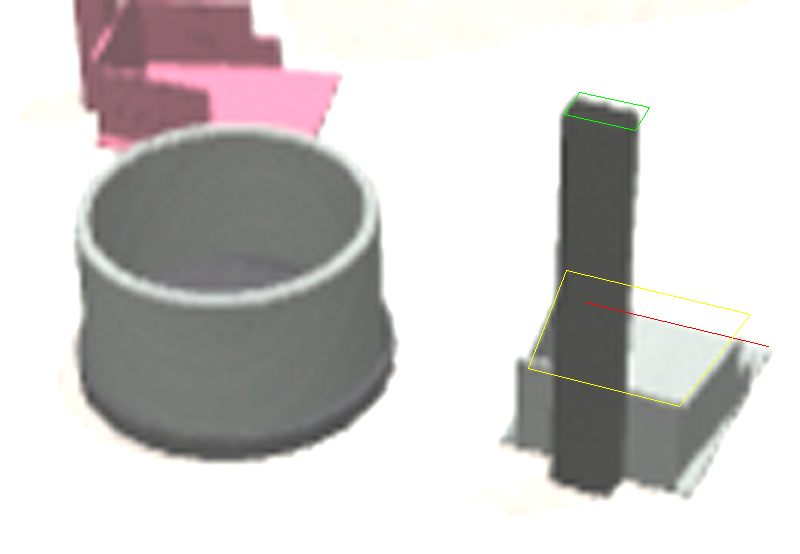

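Fits so far: jar at (0.520,-0.105), tray at (0.511,0.272) with yaw -0.02, and scoop grip at (0.572,0.033) with yaw about -0.26. I'll write a helper that gives the shift needed to reach a target in tool axes. Then I'll turn the gripper so the jaws lie along the scoop's x.

```bash
cat > d.py <<'E'
# usage: d.py gx gy gz yaw tilt   (grip point target, scoop yaw, tilt: + = lip down). prints turn & shift in tool axes
import sys; from h import *
def pose(g,yaw,tilt):
    # scoop frame
    Rs=R.from_euler('z',yaw)*R.from_euler('y',-tilt)
    M=Rs.as_matrix(); Rt=np.c_[M[:,1],M[:,0],-M[:,2]]  # tool x=scoop y, tool y=scoop x, tool z=-scoop z
    return np.array(g)+0.155*M[:,2],R.from_matrix(Rt)
def now():
    o=ctrl.get_obs(); return np.array(o["tool_pos"]),R.from_rotvec(o["tool_rot"]),o
def scoopnow():
    p,r,o=now(); m=r.as_matrix(); g=p+.155*m[:,2]
    x=m[:,1]; return g,np.arctan2(x[1],x[0]),np.arcsin(x[2])
if __name__=="__main__":
    p,r,o=now()
    if len(sys.argv)>1:
        a=[float(v) for v in sys.argv[1:]]; P,Q=pose(a[:3],a[3],a[4])
        print("turn",np.round((r.inv()*Q).as_rotvec(),3),"shift mm",np.round(1000*r.inv().apply(P-p),1))
    g,y,t=scoopnow(); print("grip",np.round(g,4),"yaw %.3f tilt %.3f"%(y,t),"t %.2f"%o["t"],"F",np.round(o["contact_force"],1),"open %.4f"%o["opening"],"q",np.round(o["q"],2))
E
python3 d.py .572 .033 .25 -.26 0
python3 - <<'E'
from h import *
p=eyes.get_image("top")
print(back(p,[(131.0,230.8),(147.5,231),(150.5,213.5)],.016))
S=(.572,.033)
for y in(-.25,-.29):crop(p,(200,150,330,240),"c2%d.png"%(y*-100),scooppolys(S,y))
E
```

```text
turn [-0.   -0.   -0.87] shift mm [ 5.314e+02 -4.108e+02 -3.000e-01]
grip [ 0.2666 -0.5652  0.2497] yaw -1.130 tilt -0.000 t 1.50 F [-0.   0.5  0.2] open 0.0853 q [-1.25  0.05  1.61 -0.    1.48 -0.12]
[[0.43710249 0.30077125 0.016     ]
 [0.43771422 0.26019044 0.016     ]
 [0.48089277 0.25603906 0.016     ]]
```

```bash
python3 -m crank '[[0,0,-0.11,0,0,0,-1],[0,0,-0.11,0,0,0,-1],[0,0,-0.11,0,0,0,-1],[0,0,-0.11,0,0,0,-1],[0,0,-0.11,0,0,0,-1],[0,0,-0.11,0,0,0,-1],[0,0,-0.11,0,0,0,-1],[0,0,-0.1,0,0,0,-1]]' 100; python3 d.py .572 .033 .25 -.26 0
```

```text
t: 2.22
tool_pos: [0.2667, -0.5652, 0.4047]
tool_rot: [-2.451, -1.965, -0.0]
contact_force: [0.5, 0.4, -0.5]
opening: 0.0853
turn [ 0.    -0.     0.041] shift mm [ 6.503e+02  1.681e+02 -3.000e-01]
grip [ 0.2667 -0.5652  0.2497] yaw -0.219 tilt 0.000 t 2.22 F [ 0.5  0.4 -0.5] open 0.0853 q [-1.25  0.05  1.61  0.    1.48 -1.03]
```

```bash
python3 -c "
import cv2,numpy as np
a=[cv2.resize(cv2.imread(f'pics/c2{k}.png')[60:470,60:420],None,fx=1.1,fy=1.1) for k in(25,28)]
cv2.imwrite('pics/c3.png',np.hstack(a))"
python3 -m crank '[[0,0,0,38,10,0,-1],[0,0,0,38,10,0,-1],[0,0,0,38,10,0,-1],[0,0,0,38,10,0,-1],[0,0,0,38,10,0,-1],[0,0,0,38,10,0,-1],[0,0,0,38,10,0,-1],[0,0,0,38,10,0,-1]]'
```

```text
t: 2.88
tool_pos: [0.4117, -0.281, 0.4038]
tool_rot: [2.459, 1.951, -0.002]
contact_force: [1.3, -0.8, -0.1]
opening: 0.0852
```

View pics/c3.png

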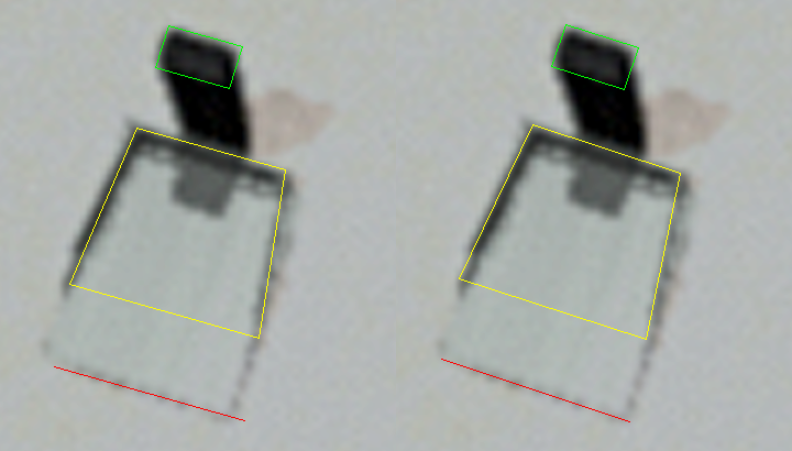

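```bash
python3 d.py .572 .033 .25 -.27 0
```

```text
turn [0.001 0.003 0.041] shift mm [342.2  84.8  -2. ]
grip [ 0.4118 -0.2814  0.2488] yaw -0.229 tilt 0.001 t 2.88 F [ 1.3 -0.8 -0.1] open 0.0852 q [-0.75 -0.26  1.9  -0.    1.49 -0.52]
```

```bash
python3 -m crank '[[0,0,0.04,40,10,0,-1],[0,0,0,40,8,0,-1],[0,0,0,40,8,0,-1],[0,0,0,40,8,0,-1],[0,0,0,40,8,0,-1],[0,0,0,40,8,0,-1],[0,0,0,40,8,0,-1],[0,0,0,40,8,0,-1]]'; python3 d.py .573 .034 .2 -.27 0
```

```text
t: 3.55
tool_pos: [0.5588, 0.0185, 0.4058]
tool_rot: [2.494, 1.894, 0.004]
contact_force: [1.2, -0.2, 0.9]
opening: 0.0855
turn [ 0.01   0.004 -0.002] shift mm [18.9  9.  50.8]
grip [0.5601 0.0175 0.2508] yaw -0.272 tilt 0.010 t 3.55 F [ 1.2 -0.2  0.9] open 0.0855 q [-0.1  -0.11  1.77 -0.01  1.47  0.17]
```

```bash
python3 -m crank '[[0.01,0,0,19,9,0,-1],[0,0,0,0,0,0,-1]]'; python3 d.py .573 .034 .2 -.27 0
python3 - <<'E'
from h import *
P={n:eyes.get_image(n) for n in("top","scene")}
S=(.573,.034)
from d import scoopnow
g,y,t=scoopnow()
for n,b,f in(("top",(200,110,330,240),"e0.png"),("scene",(220,120,340,260),"e1.png")):
    crop(P[n],b,f,scooppolys(S,-.27)+[(np.array([g,g*[1,1,0]+[0,0,.16]]),(255,0,0),False)],s=4)
E
python3 -c "
import cv2,numpy as np
a,b=[cv2.imread(f'pics/e{i}.png') for i in(0,1)]
cv2.imwrite('pics/e.png',np.hstack([a[:520,:400],b[:520,:400]]))"
```

```text
t: 3.72
tool_pos: [0.5744, 0.0415, 0.406]
tool_rot: [2.494, 1.91, -0.002]
contact_force: [-0.6, -0.0, 0.6]
opening: 0.0855
turn [0.    0.001 0.006] shift mm [-7.6  0.6 51. ]
grip [0.5744 0.0413 0.251 ] yaw -0.264 tilt 0.000 t 3.72 F [-0.6 -0.   0.6] open 0.0855 q [-0.06 -0.06  1.73 -0.    1.48  0.21]
```

View pics/e.png

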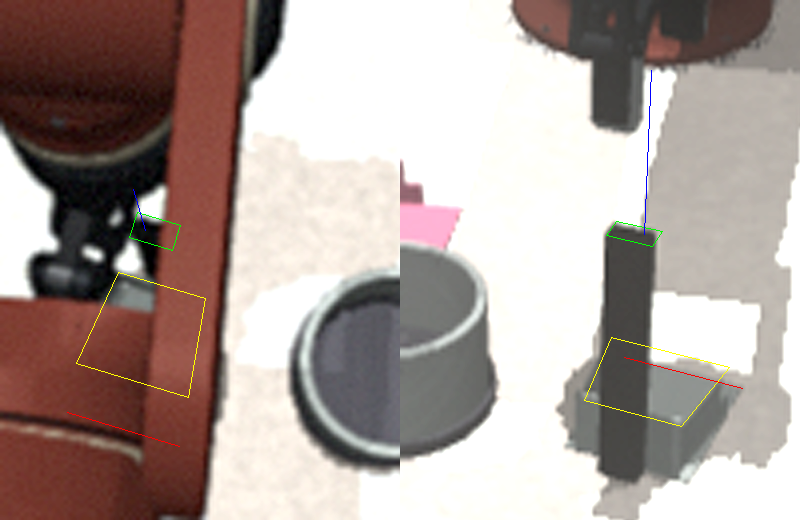

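```bash
python3 -m crank '[[0,0,-0.006,-8.5,0,0,-1],[0,0,0,0,0,20,-1],[0,0,0,0,0,20,-1],[0,0,0,0,0,0,-1]]'; python3 d.py .573 .033 .125 -.27 0
```

```text
t: 4.15
tool_pos: [0.5693, 0.025, 0.3669]
tool_rot: [2.49, 1.906, -0.002]
contact_force: [-0.2, -0.2, 0.3]
opening: 0.0857
turn [0.004 0.005 0.006] shift mm [ 9.1  1.1 86.9]
grip [0.5697 0.0241 0.2119] yaw -0.264 tilt 0.004 t 4.15 F [-0.2 -0.2  0.3] open 0.0857 q [-0.09 -0.05  1.78 -0.01  1.41  0.18]
```

```bash
python3 -m crank '[[0,0,0.006,9,0,0,-1],[0,0,0,0,0,0,-1],[0,0,0,0,0,0,-1]]'; python3 d.py .573 .033 .125 -.27 0;  python3 -m crank '[[0,0,0,0,0,0,-1],[0,0,0,0,0,0,-1],[0,0,0,0,0,0,-1]]'; python3 d.py .573 .033 .125 -.27 0
```

```text
t: 4.4
tool_pos: [0.5709, 0.0305, 0.3682]
tool_rot: [2.501, 1.891, -0.003]
contact_force: [-0.7, 0.3, -0.0]
opening: 0.0856
turn [ 0.004  0.005 -0.006] shift mm [ 3.4  1.  88.2]
grip [0.5712 0.0296 0.2132] yaw -0.276 tilt 0.004 t 4.40 F [-0.7  0.3 -0. ] open 0.0856 q [-0.08 -0.05  1.78 -0.01  1.41  0.2 ]
t: 4.65
tool_pos: [0.5713, 0.03, 0.3714]
tool_rot: [2.499, 1.889, 0.002]
contact_force: [0.3, -0.6, -1.3]
opening: 0.0854
turn [ 0.008  0.005 -0.006] shift mm [ 3.8  0.  91.4]
grip [0.5724 0.029  0.2164] yaw -0.276 tilt 0.009 t 4.65 F [ 0.3 -0.6 -1.3] open 0.0854 q [-0.08 -0.05  1.77 -0.01  1.41  0.2 ]
```

```bash
python3 -m crank '[[0.008,0.005,-0.003,4,0,30,-1],[0,0,0,0,0,30,-1]]'; python3 d.py .573 .033 .125 -.27 0
```

```text
t: 4.82
tool_pos: [0.5759, 0.0336, 0.3203]
tool_rot: [2.493, 1.891, 0.023]
contact_force: [-0.1, -0.6, -0.5]
opening: 0.0853
turn [ 0.018 -0.004 -0.003] shift mm [-1.5 -3.4 40.3]
grip [0.5789 0.0334 0.1654] yaw -0.273 tilt 0.018 t 4.82 F [-0.1 -0.6 -0.5] open 0.0853 q [-0.07  0.    1.81  0.    1.31  0.2 ]
```

```bash
python3 -m crank '[[0.018,-0.004,0,-1,-3,38,-1],[0,0,0,0,0,4,-1]]'; python3 d.py .573 .033 .125 -.27 0
```

```text
t: 4.98
tool_pos: [0.5726, 0.0337, 0.2745]
tool_rot: [-2.501, -1.898, 0.003]
contact_force: [-1.6, -0.6, -2.1]
opening: 0.0852
turn [-0.003  0.    -0.002] shift mm [-0.6  0.5 -5.5]
grip [0.5722 0.0337 0.1195] yaw -0.272 tilt -0.003 t 4.98 F [-1.6 -0.6 -2.1] open 0.0852 q [-0.07  0.05  1.84  0.    1.25  0.2 ]
```

```bash
python3 -m crank '[[0,0,0,-0.5,0,-5,-1],[0,0,0,0,0,0,1],[0,0,0,0,0,0,1],[0,0,0,0,0,0,1],[0,0,0,0,0,0,1],[0,0,0,0,0,0,1],[0,0,0,0,0,0,1],[0,0,0,0,0,0,1]]' 100; python3 d.py .573 .033 .125 -.27 0
python3 - <<'E'
from h import *
P=eyes.get_image("scene")
crop(P,(220,120,340,260),"f1.png",scooppolys((.573,.033),-.27),s=4)
E
```

```text
t: 5.65
tool_pos: [0.5758, 0.0332, 0.2902]
tool_rot: [2.496, 1.895, 0.014]
contact_force: [0.3, -0.9, -1.6]
opening: 0.0127
turn [ 0.011 -0.003 -0.002] shift mm [-0.9 -2.7 10.2]
grip [0.5775 0.0331 0.1352] yaw -0.272 tilt 0.011 t 5.65 F [ 0.3 -0.9 -1.6] open 0.0127 q [-0.07  0.03  1.83  0.    1.27  0.2 ]
```

View pics/f1.png

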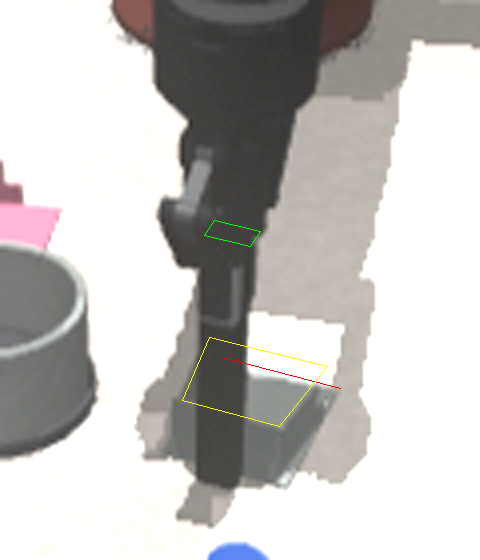

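```bash
python3 -m crank '[[0,0,0,0,0,-25,1],[0,0,0,0,0,-25,1],[0,0,0,0,0,-25,1],[0,0,0,0,0,-25,1],[0,0,0,0,0,-5,1],[0,0,0,0,0,1,1]]'; python3 d.py .636 .2734 .24 -.021 0;python3 - <<'E'
from h import *
from d import *
for n in("scene","top"):
    P=eyes.get_image(n)
    cv2.imwrite(f"pics/g_{n}.png",cv2.cvtColor(P["image"],cv2.COLOR_RGB2BGR))
    for d in spotter.mark_of("scoop_grip",P): print(d)
E
```

```text
t: 6.2
tool_pos: [0.573, 0.0332, 0.3918]
tool_rot: [2.502, 1.9, -0.0]
contact_force: [-0.2, -0.1, -3.4]
opening: 0.0128
turn [ 0.     0.    -0.251] shift mm [248.3  -3.8  -3.2]
grip [0.573  0.0332 0.2368] yaw -0.272 tilt 0.000 t 6.20 F [-0.2 -0.1 -3.4] open 0.0128 q [-0.07 -0.06  1.75 -0.    1.45  0.2 ]
{'centre': [0.3538, -0.1967, 0.1241], 'confidence': 0.74}
{'centre': [0.5742, 0.0335, 0.221], 'confidence': 0.71}
```

View pics/g_scene.png

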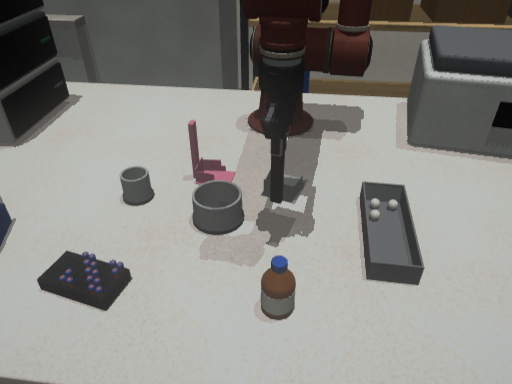

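```bash
python3 - <<'E'
from h import *
from d import *
P=eyes.get_image("scene"); g,y,t=scoopnow()
for dz in(.008,.015):
    pol=[]
    for X,c,cl in scooppolys(g[:2],y,g[2]-.125-dz): pol.append((X,c,cl))
    b=frame(g[:2],y,[[.007,-.012,0],[.007,.012,0]])+[0,0,g[2]-.125-dz]
    crop(P,(240,110,320,215),"h%d.png"%(dz*1000),pol+[(b,(255,0,0),False)],s=5)
E
python3 -c "
import cv2,numpy as np
cv2.imwrite('pics/h.png',np.hstack([cv2.imread(f'pics/h{i}.png') for i in(8,15)]))"
```

```text
(no output)
```

View pics/h.png

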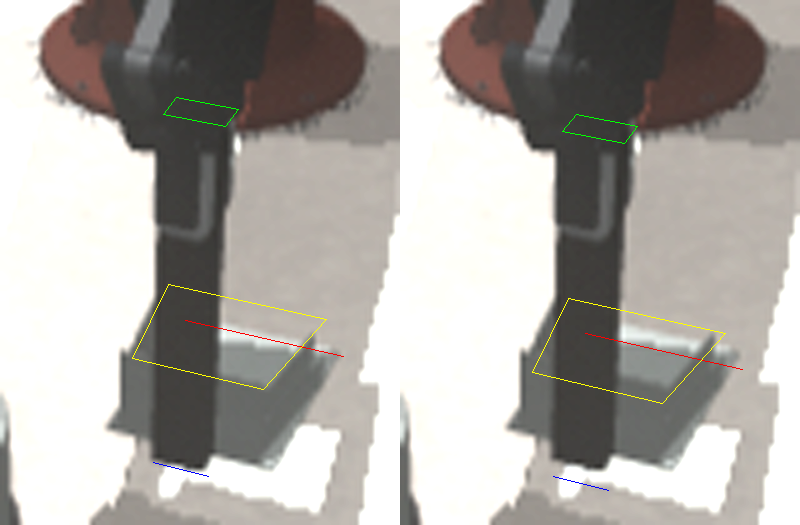

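```bash
python3 -m crank '[[0,0,-0.08,0,0,0,1],[0,0,-0.08,0,0,0,1],[0,0,-0.08,0,0,0,1],[0,0,0,25,4,0,1],[0,0,0,30,8,0,1],[0,0,0,30,8,0,1],[0,0,0,30,8,0,1],[0,0,0,30,8,0,1]]'; python3 d.py .636 .2734 .24 -.021 0
```

```text
t: 7.12
tool_pos: [0.6103, 0.1769, 0.3722]
tool_rot: [-2.242, -2.176, 0.035]
contact_force: [0.4, -0.7, -1.7]
opening: 0.0128
turn [-0.028  0.004 -0.009] shift mm [ 97.1  22.2 -23.8]
grip [0.6059 0.1765 0.2172] yaw -0.030 tilt -0.028 t 7.12 F [ 0.4 -0.7 -1.7] open 0.0128 q [0.16 0.1  1.61 0.   1.45 0.19]
```

```bash
python3 -m crank '[[-0.028,0.004,-0.009,28,7,-10,1],[0,0,0,28,7,-8,1],[0,0,0,28,7,-4,1],[0,0,0,5,0,0,1],[0,0,0,0,0,0,1]]'; python3 d.py .636 .2734 .24 -.021 0
```

```text
t: 7.53
tool_pos: [0.6334, 0.2751, 0.3824]
tool_rot: [-2.231, -2.199, 0.018]
contact_force: [-0.6, -0.2, -2.3]
opening: 0.0126
turn [-0.014  0.002  0.006] shift mm [ -1.7   2.5 -12.6]
grip [0.6312 0.2749 0.2275] yaw -0.015 tilt -0.014 t 7.53 F [-0.6 -0.2 -2.3] open 0.0126 q [0.3  0.22 1.47 0.   1.47 0.32]
```

```bash
cat > look.py <<'E'
import sys
from h import *; from d import *
T=np.array([.5109,.2720]);TY=-.0213
name=sys.argv[1]; dz=.006
g,y,t=scoopnow()
ims=[]
for n,b in(("scene",(335,130,455,290)),("top",(90,110,210,270))):
    P=eyes.get_image(n)
    crop(P,b,"tmp.png",traypolys(T,TY)[:1] if len(sys.argv)>2 else [],s=3.33); ims.append(cv2.imread("pics/tmp.png"))
cv2.imwrite("pics/"+name,np.hstack(ims))
d=g[:2]-T;c,s=np.cos(TY),np.sin(TY);print("grip in tray",np.round([c*d[0]+s*d[1],-s*d[0]+c*d[1],g[2]],4),"yaw rel %.3f"%(y-TY),"tilt %.3f"%t)
E
python3 look.py k0.png
```

```text
grip in tray [0.1202 0.0054 0.2275] yaw rel 0.007 tilt -0.014
```

View pics/k0.png

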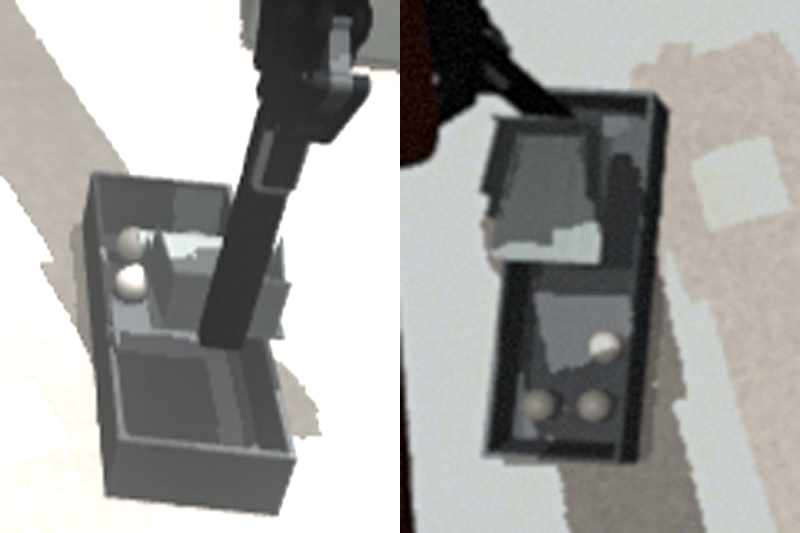

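```bash
python3 -m crank '[[-0.014,0.002,-0.005,-2,4,28,1],[0,0,0,0,0,28,1],[0,0,0,0,0,22,1]]'; python3 d.py .638 .2734 .135 -.021 0; python3 look.py k1.png
```

```text
t: 7.88
tool_pos: [0.6388, 0.2683, 0.3094]
tool_rot: [2.232, 2.2, 0.016]
contact_force: [-0.4, -0.4, -2.1]
opening: 0.0127
turn [ 0.012 -0.002  0.007] shift mm [ 5.1 -1.1 19.4]
grip [0.6408 0.2686 0.1544] yaw -0.014 tilt 0.012 t 7.88 F [-0.4 -0.4 -2.1] open 0.0127 q [ 0.29  0.28  1.53 -0.    1.33  0.31]
grip in tray [ 0.1299 -0.0006  0.1544] yaw rel 0.007 tilt 0.012
```

View pics/k1.png

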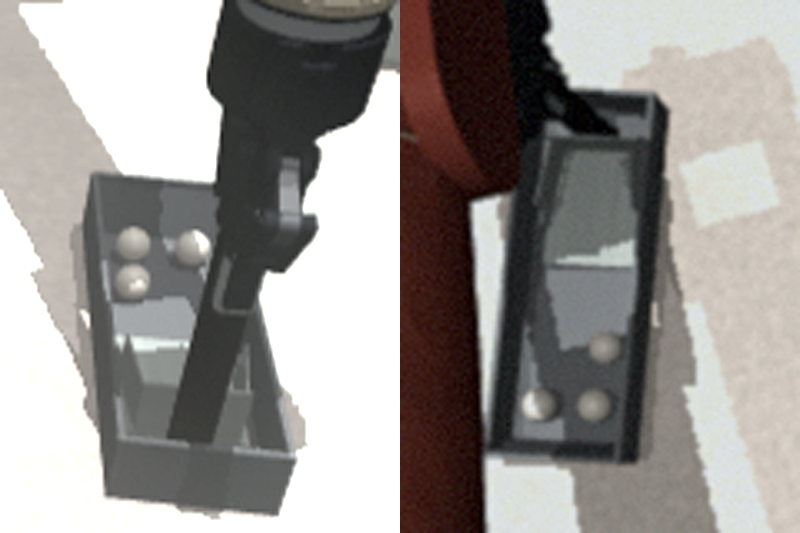

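```bash
python3 -m crank '[[0,0,0.006,5,0,9,1],[0,0,0,0,0,6,1]]'; python3 d.py .638 .2734 .135 -.021 0.015
```

```text
t: 8.15
tool_pos: [0.6386, 0.2714, 0.2932]
tool_rot: [2.245, 2.192, 0.009]
contact_force: [-5.7, 1.8, 10.1]
opening: 0.0128
turn [-0.008 -0.001 -0.003] shift mm [ 1.9 -2.9  3.2]
grip [0.6396 0.2716 0.1382] yaw -0.024 tilt 0.007 t 8.15 F [-5.7  1.8 10.1] open 0.0128 q [ 0.29  0.29  1.53 -0.    1.31  0.32]
```

```bash
python3 -m crank '[[-0.008,0,0,2,-10,1,1],[0,0,0,0,-10,1,1],[0,0,0,0,-10,1,1]]'; python3 look.py k2.png;python3 d.py .638 .2734 .135 -.021 0.015
```

```text
t: 8.4
tool_pos: [0.6103, 0.2738, 0.2951]
tool_rot: [2.24, 2.181, 0.031]
contact_force: [1.6, -0.2, 1.3]
opening: 0.0127
grip in tray [0.1031 0.0045 0.1402] yaw rel -0.005 tilt 0.024
turn [ 0.007 -0.004 -0.005] shift mm [ 0.  26.4  5.3]
grip [0.6126 0.2746 0.1397] yaw -0.026 tilt 0.022 t 8.50 F [-1.2  0.6  0.8] open 0.0131 q [ 0.31  0.23  1.6  -0.    1.28  0.34]
```

View pics/k2.png

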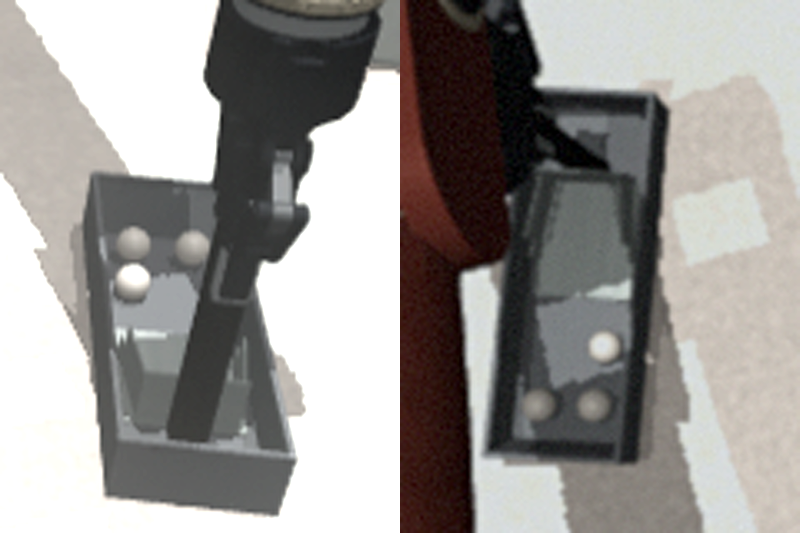

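```bash
python3 -m crank '[[0.005,-0.003,-0.005,1,-11,3,1],[0,0,0,0,-11,2,1],[0,0,0,0,-11,2,1]]'; python3 look.py k3.png;python3 d.py .638 .2734 .135 -.021 0.015
```

```text
t: 8.75
tool_pos: [0.5801, 0.2764, 0.2964]
tool_rot: [2.227, 2.181, 0.051]
contact_force: [4.0, -0.4, 5.6]
opening: 0.0129
grip in tray [0.0753 0.0069 0.1415] yaw rel 0.000 tilt 0.040
turn [ 0.022 -0.006  0.   ] shift mm [-2.1 56.5  8.1]
grip [0.5847 0.2775 0.1411] yaw -0.021 tilt 0.037 t 8.85 F [1.8 1.  6.6] open 0.0129 q [ 0.33  0.17  1.67 -0.01  1.26  0.35]
```

View pics/k3.png

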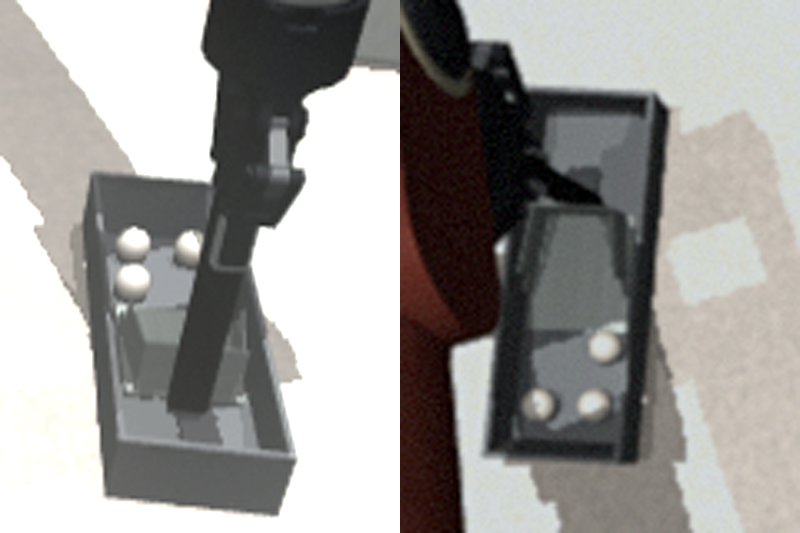

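```bash
python3 -m crank '[[0.022,-0.004,0,-1,-10,4,1],[0.006,0,0,0,-11,2,1],[0.005,0,0,0,-11,2,1]]'; python3 look.py k4.png;python3 d.py .638 .2734 .135 -.021 0.015
```

```text
t: 9.1
tool_pos: [0.5494, 0.2769, 0.2948]
tool_rot: [2.238, 2.191, 0.032]
contact_force: [4.7, 1.1, 5.4]
opening: 0.013
grip in tray [0.0417 0.0069 0.1398] yaw rel 0.000 tilt 0.021
turn [ 0.003 -0.007  0.001] shift mm [-1.9 87.3  6. ]
grip [0.5511 0.2782 0.1394] yaw -0.020 tilt 0.018 t 9.20 F [3.3 1.7 6. ] open 0.0129 q [0.35 0.11 1.74 0.   1.27 0.37]
```

View pics/k4.png

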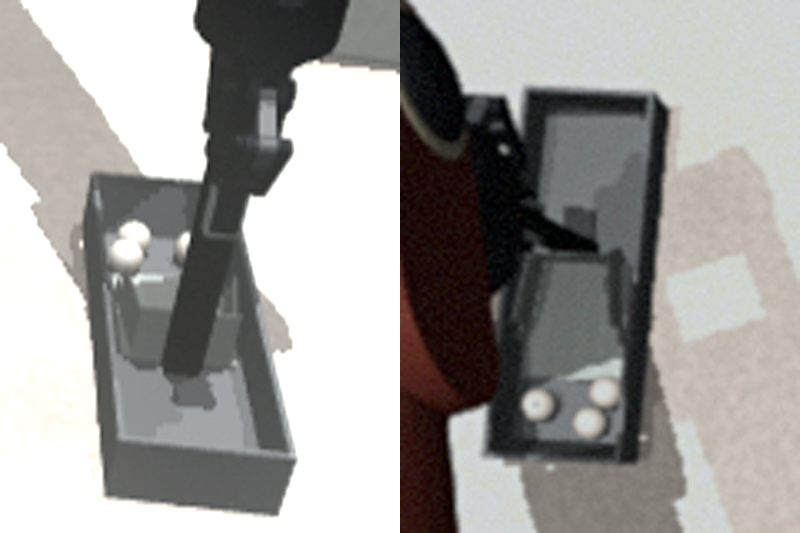

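```bash
python3 -m crank '[[0.003,-0.005,0,-4,-8,2,1],[0.005,0,0,0,-9,2,1]]'; python3 look.py k5.png;python3 d.py .638 .2734 .135 -.021 0.015
```

```text
t: 9.37
tool_pos: [0.5326, 0.2741, 0.2948]
tool_rot: [2.237, 2.191, 0.031]
contact_force: [5.8, 0.9, 6.4]
opening: 0.0132
grip in tray [0.025  0.0036 0.1398] yaw rel 0.001 tilt 0.022
turn [ 0.004 -0.007  0.001] shift mm [  1.1 103.9   6.5]
grip [0.5347 0.2754 0.1395] yaw -0.020 tilt 0.019 t 9.47 F [2.3 0.2 5.6] open 0.0128 q [ 0.35  0.08  1.78 -0.    1.27  0.37]
```

View pics/k5.png

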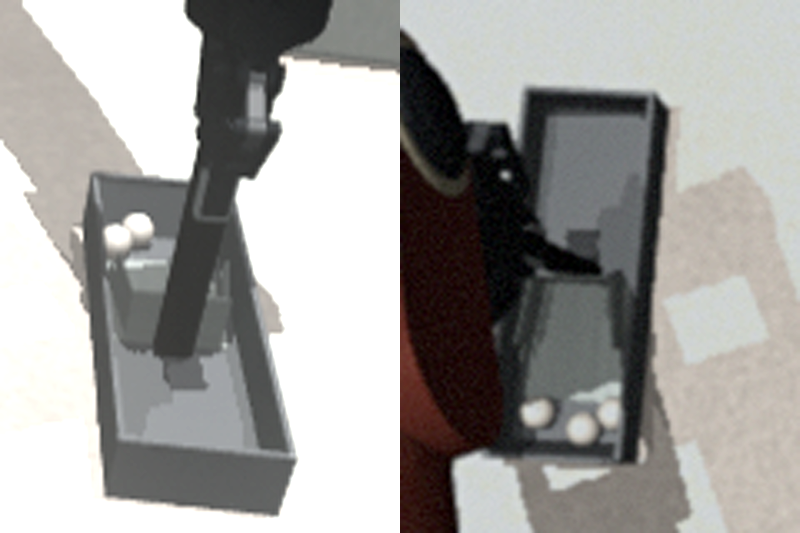

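```bash
cat > tb.py <<'E'
import sys
from h import *
T=np.array([.5109,.2720]);TY=-.0213
p=eyes.get_image("top")
for a in sys.argv[1:]:
    u,v=map(float,a.split(','))
    w=back(p,[(90+(u-400)/3.33-.5,110+v/3.33-.5)],.017)[0][:2]-T
    c,s=np.cos(TY),np.sin(TY);print(np.round([c*w[0]+s*w[1],-s*w[0]+c*w[1]],4))
E
python3 tb.py 612,412 583,428 537,412
```

```text
[-0.0777 -0.0281]
[-0.0903 -0.0079]
[-0.0803  0.0271]
```

```bash
python3 -m crank '[[0.003,-0.005,0,-3.5,-8,2,1],[0.005,0,0,0,-8,2,1]]'; python3 look.py k6.png;python3 d.py .638 .2734 .135 -.021 0.015
```

```text
t: 9.68
tool_pos: [0.5174, 0.2718, 0.2948]
tool_rot: [2.236, 2.19, 0.031]
contact_force: [4.4, -0.7, 5.4]
opening: 0.0127
grip in tray [0.0099 0.0008 0.1398] yaw rel 0.000 tilt 0.022
turn [ 0.006 -0.006  0.001] shift mm [  3.8 118.7   7.1]
grip [0.52   0.2728 0.1397] yaw -0.020 tilt 0.021 t 9.78 F [2.4 0.8 6.2] open 0.0128 q [ 0.36  0.04  1.81 -0.    1.26  0.38]
```

View pics/k6.png

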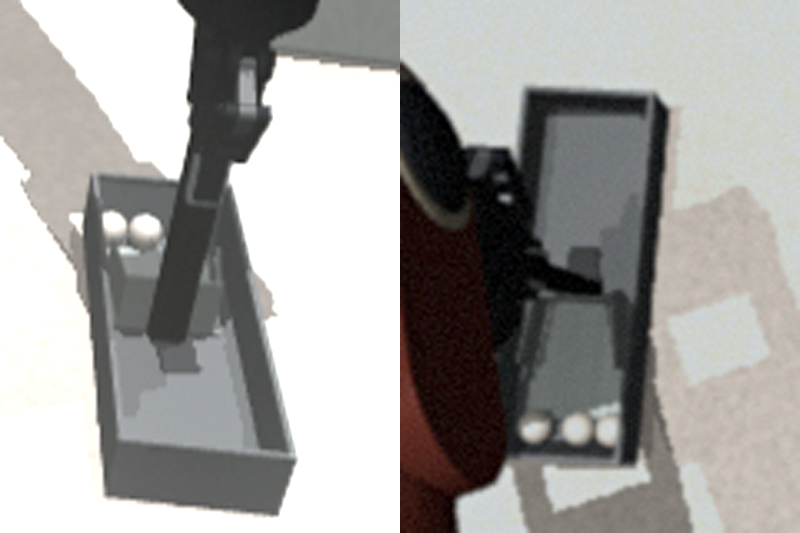

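```bash
python3 tb.py 607,430 577,429 535,428; python3 -m crank '[[0.004,-0.005,0,-1,-7,2,1],[0.004,0,0,0,-6,2,1]]'; python3 look.py k7.png;python3 d.py .638 .2734 .135 -.021 0.015
```

```text
[-0.0909 -0.0257]
[-0.0913 -0.0036]
[-0.092   0.0273]
t: 10.0
tool_pos: [0.5057, 0.2717, 0.295]
tool_rot: [2.233, 2.188, 0.032]
contact_force: [3.5, -0.5, 5.8]
opening: 0.0126
grip in tray [-0.0013  0.0003  0.1401] yaw rel 0.001 tilt 0.025
turn [ 0.009 -0.004  0.001] shift mm [  4.2 130.2   8. ]
grip [0.5089 0.2725 0.1399] yaw -0.020 tilt 0.024 t 10.10 F [ 3.  -0.2  6.2] open 0.0132 q [ 0.36  0.02  1.84 -0.01  1.26  0.39]
```

View pics/k7.png

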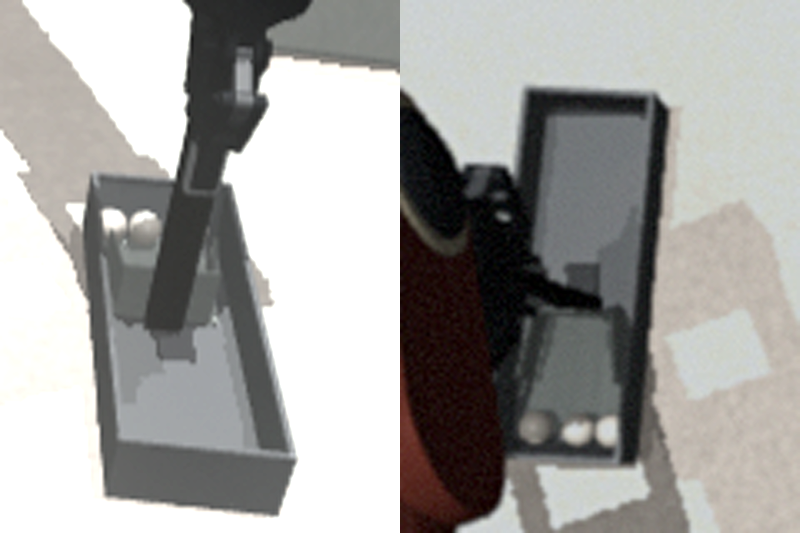

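```bash
python3 -m crank '[[0.006,-0.003,0,0,-5,2,1],[0.006,0,0,0,-5,2,1]]'; python3 look.py k8.png;python3 d.py .638 .2734 .135 -.021 0.015
```

```text
t: 10.27
tool_pos: [0.4978, 0.2724, 0.2961]
tool_rot: [2.231, 2.187, 0.037]
contact_force: [11.2, -1.8, 8.3]
opening: 0.0129
grip in tray [-0.0086  0.0009  0.1412] yaw rel 0.001 tilt 0.029
turn [ 0.015 -0.005  0.001] shift mm [  3.8 137.6  10.3]
grip [0.5024 0.2729 0.1412] yaw -0.020 tilt 0.030 t 10.37 F [ 9.8 -0.8  5.1] open 0.0128 q [ 0.37  0.    1.85 -0.01  1.26  0.39]
```

View pics/k8.png

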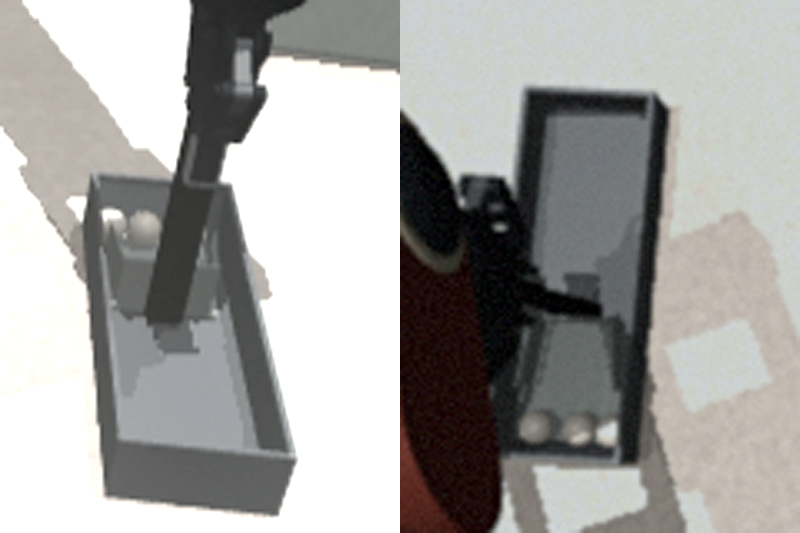

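```bash
python3 -m crank '[[0.06,0,0,0,16,0,1],[0.06,0,0,0,16.5,0,1]]' 120; python3 look.py k9.png;python3 d.py
```

```text
t: 10.53
tool_pos: [0.5285, 0.2718, 0.2971]
tool_rot: [-2.193, -2.155, 0.089]
contact_force: [0.5, -0.3, -2.6]
opening: 0.0124
grip in tray [0.0041 0.0009 0.1427] yaw rel 0.004 tilt -0.087
grip [0.5161 0.2723 0.1414] yaw -0.019 tilt -0.088 t 10.63 F [ 0.   0.5 -2.6] open 0.0126 q [0.34 0.09 1.76 0.04 1.37 0.35]
```

View pics/k9.png

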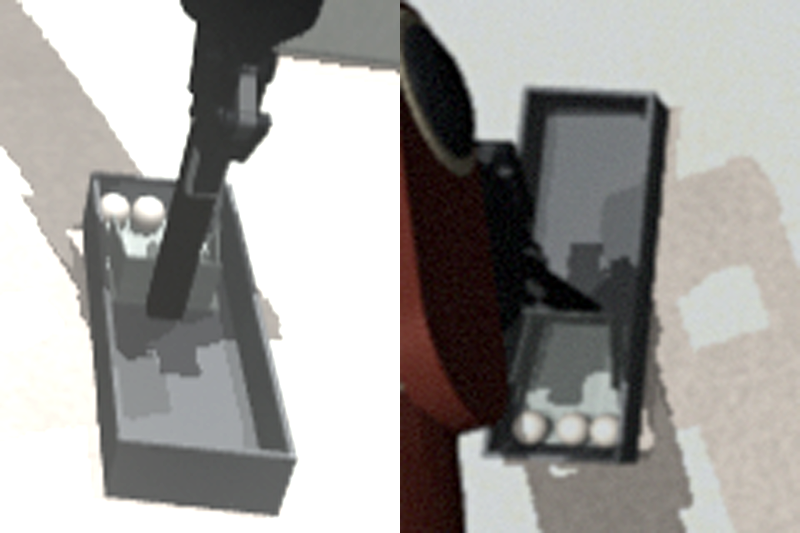

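```bash
python3 -m crank '[[0.06,0,0,0,16.5,0,1],[0.06,0,0,0,16.5,0,1]]' 120; python3 look.py k10.png;python3 d.py
```

```text
t: 10.8
tool_pos: [0.5594, 0.2709, 0.2894]
tool_rot: [-2.127, -2.09, 0.219]
contact_force: [1.4, -0.4, -1.5]
opening: 0.0124
grip in tray [0.016  0.0002 0.1378] yaw rel 0.004 tilt -0.211
grip [0.5277 0.2714 0.1366] yaw -0.019 tilt -0.212 t 10.90 F [ 0.2 -0.9 -1.5] open 0.0126 q [0.32 0.19 1.67 0.07 1.48 0.32]
```

View pics/k10.png

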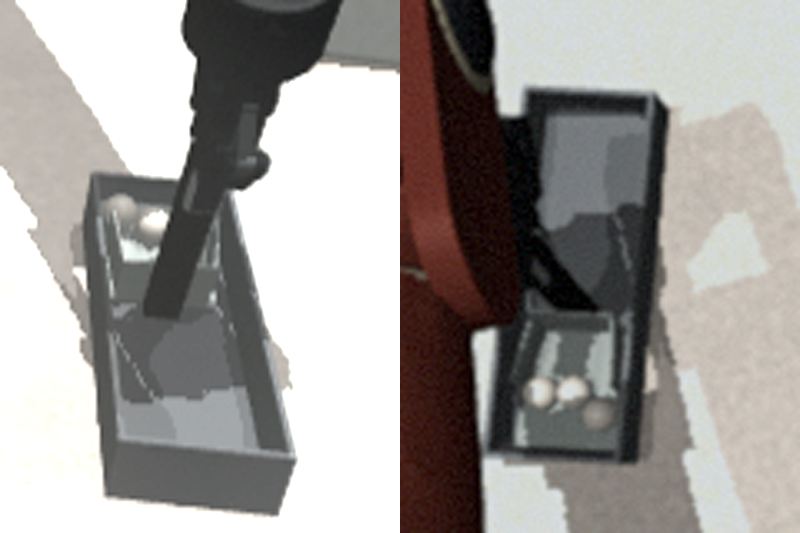

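```bash
python3 -m crank '[[0.05,0,0,0,14,-1,1],[0,0,0,0,0,1,1],[0,0,0,0,0,1,1]]' 120; python3 look.py k11.png;python3 d.py
```

```text
t: 11.15
tool_pos: [0.5714, 0.2708, 0.2848]
tool_rot: [-2.101, -2.061, 0.269]
contact_force: [1.6, -0.3, 5.9]
opening: 0.013
grip in tray [0.0206 0.0002 0.135 ] yaw rel 0.003 tilt -0.260
grip [0.5314 0.2717 0.1351] yaw -0.018 tilt -0.259 t 11.25 F [1.3 0.  3.3] open 0.0125 q [0.31 0.23 1.64 0.08 1.53 0.32]
```

View pics/k11.png

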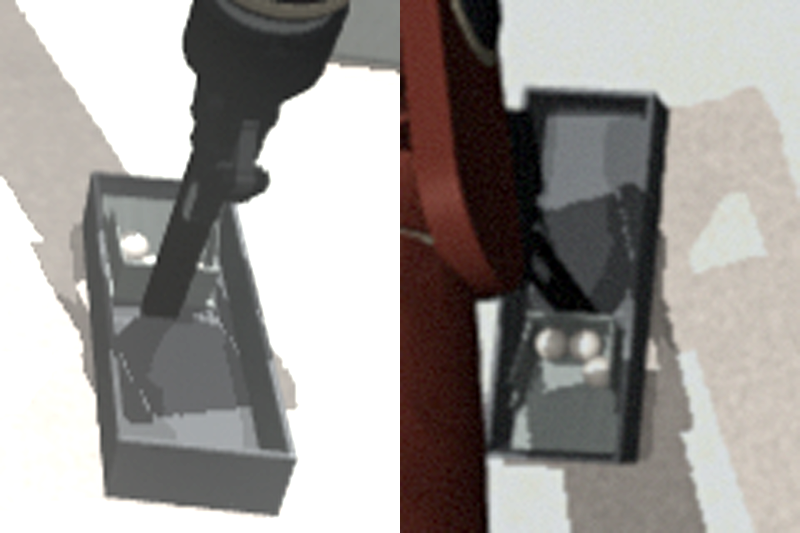

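```bash
python3 -m crank '[[0,0,0,0,0,-6,1],[0,0,0,0,-2.5,-12,1],[0,0,0,0,-4,-16,1],[0,0,0,0,-4.5,-18,1],[0,0,0,0,-4.5,-18,1],[0,0,0,0,-4.5,-18,1],[0,0,0,0,-4.5,-18,1],[0,0,0,0,-2.5,-10,1]]' 120; python3 d.py; python3 look.py k12.png
```

```text
t: 11.92
tool_pos: [0.566, 0.2713, 0.403]
tool_rot: [-2.095, -2.06, 0.287]
contact_force: [-0.5, 0.9, -1.9]
opening: 0.0125
grip [0.5244 0.2712 0.2537] yaw -0.018 tilt -0.272 t 11.92 F [-0.5  0.9 -1.9] open 0.0125 q [0.31 0.12 1.55 0.08 1.73 0.33]
grip in tray [ 0.0135 -0.0006  0.2537] yaw rel 0.004 tilt -0.272
```

View pics/k12.png

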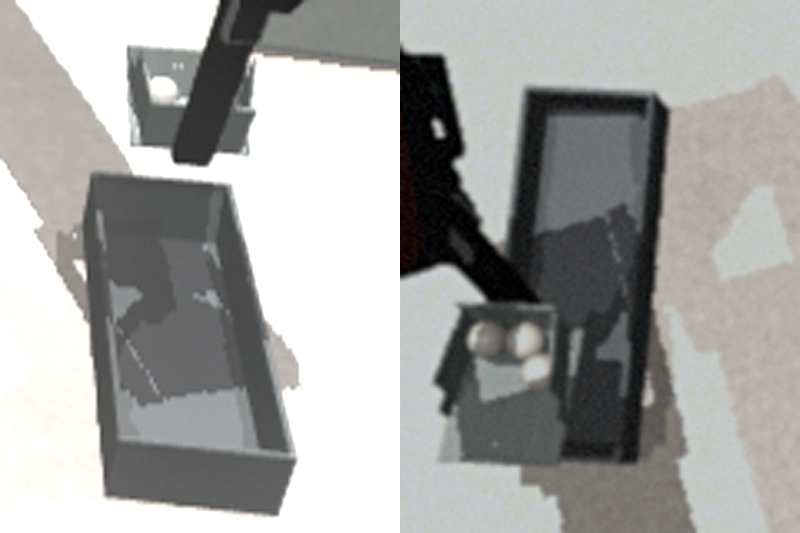

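All three balls sit at the back of the pan, and the scoop is lifted to a grip height of 0.254 m. Next I'll carry it over to the jar.

```bash
python3 -m crank '[[0,0,0,-8,0,0,1],[0,0,0,-15,0,0,1],[0,0,0,-20,0,0,1],[0,0,0,-24,0,0,1],[0,0,0,-24,0,0,1],[0,0,0,-24,0,0,1]]' 120; python3 d.py .659 -.105 .24 -.02 -.27
```

```text
t: 12.52
tool_pos: [0.5615, 0.1514, 0.3945]
tool_rot: [-2.084, -2.062, 0.301]
contact_force: [-0.6, -0.2, -3.2]
opening: 0.0127
turn [-0.012  0.011  0.008] shift mm [-255.9  137.6  -32.4]
grip [0.5183 0.1506 0.2457] yaw -0.011 tilt -0.282 t 12.52 F [-0.6 -0.2 -3.2] open 0.0127 q [0.13 0.03 1.66 0.03 1.73 0.14]
```

```bash
python3 -m crank '[[-0.012,0.011,0,-24,2,-2,1],[0,0,0,-24,2,-2,1],[0,0,0,-24,2,-2,1],[0,0,0,-24,2,-2,1],[0,0,0,-24,2,-2,1],[0,0,0,-24,2,-2,1],[0,0,0,-24,2,-2,1],[0,0,0,-24,2,-2,1]]' 120; python3 d.py .659 -.105 .24 -.02 -.27
```

```text
t: 13.18
tool_pos: [0.571, -0.0593, 0.3894]
tool_rot: [-2.078, -2.042, 0.302]
contact_force: [0.8, 0.1, -2.1]
opening: 0.0129
turn [-0.026 -0.001  0.003] shift mm [-44.2 124.5 -38. ]
grip [ 0.5259 -0.0582  0.2411] yaw -0.017 tilt -0.296 t 13.18 F [ 0.8  0.1 -2.1] open 0.0129 q [-0.22  0.02  1.68 -0.06  1.73 -0.21]
```

```bash
python3 -m crank '[[-0.01,0,0,-14,8,-3,1],[-0.01,0,0,-10,14,-4,1],[0,0,0,-6,18,-5,1],[0,0,0,-4,18,-6,1],[0,0,0,-2,18,-6,1],[0,0,0,0,18,-6,1],[0,0,0,0,12,-4,1],[0,0,0,0,4,0,1]]' 120; python3 d.py .659 -.105 .2 -.02 -.27
python3 - <<'E'
from h import *
ims=[]
for n,b in(("scene",(160,70,320,260)),("top",(180,110,340,260))):
    P=eyes.get_image(n)
    crop(P,b,"tmp.png",[],s=2.5); ims.append(cv2.imread("pics/tmp.png"))
h=max(map(len,ims));cv2.imwrite("pics/p0.png",np.hstack([cv2.copyMakeBorder(i,0,h-len(i),0,0,0) for i in ims]))
E
```

```text
t: 13.85
tool_pos: [0.6861, -0.112, 0.3778]
tool_rot: [-2.092, -2.03, 0.288]
contact_force: [-0.1, -0.8, -2.2]
opening: 0.0127
turn [-0.019 -0.01  -0.009] shift mm [ 6.4 21.6 23.2]
grip [ 0.6419 -0.1096  0.2292] yaw -0.029 tilt -0.289 t 13.85 F [-0.1 -0.8 -2.2] open 0.0127 q [-0.26  0.3   1.39 -0.06  1.74 -0.23]
```

View pics/p0.png

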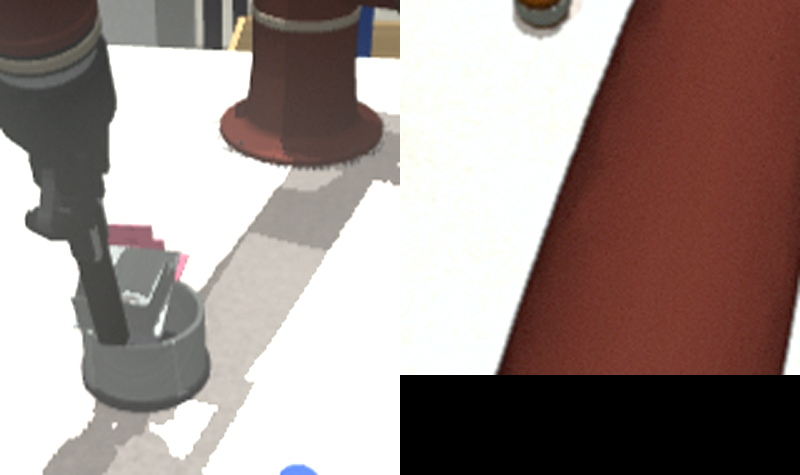

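```bash
python3 -m crank '[[-0.01,-0.005,-0.005,3,11,10,1],[-0.005,-0.005,0,2,9,10,1]]' 120; python3 d.py .659 -.105 .2 -.02 -.27
```

```text
t: 14.12
tool_pos: [0.6981, -0.1076, 0.3539]
tool_rot: [-2.099, -2.049, 0.285]
contact_force: [1.1, -0.8, -2.9]
opening: 0.0128
turn [-0.004  0.001 -0.004] shift mm [1.8 3.4 3.8]
grip [ 0.6561 -0.1069  0.2047] yaw -0.025 tilt -0.274 t 14.12 F [ 1.1 -0.8 -2.9] open 0.0128 q [-0.25  0.34  1.38 -0.06  1.69 -0.22]
```

```bash
cat > lip.py <<'E'
from d import *
g,y,t=scoopnow(); Rs=R.from_euler('z',y)*R.from_euler('y',-t); print("lip",np.round(g+Rs.apply([-.097,0,-.134]),4),"tilt %.3f yaw %.3f"%(t,y),"rear floor",np.round(g+Rs.apply([-.008,0,-.132]),3),"q",np.round(ctrl.get_obs()["q"],2),"t",ctrl.get_obs()["t"])
E
python3 -m crank '[[-0.08,0,0,1,-22,-6,1],[-0.08,0,0,0,-23.4,-6.8,1],[-0.06,0,0,0,-17.5,-5.3,1]]' 120; python3 lip.py
```

```text
t: 14.37
tool_pos: [0.6396, -0.1044, 0.3676]
tool_rot: [-2.208, -2.159, 0.071]
contact_force: [0.1, -0.3, -1.5]
opening: 0.0128
lip [ 0.5229 -0.1013  0.086 ] tilt -0.069 yaw -0.022 rear floor [ 0.612 -0.103  0.082] q [-0.27  0.15  1.57 -0.01  1.49 -0.25] t 14.3667
```

```bash
python3 -m crank '[[-0.06,0,0,-2,-16,-7,1],[-0.05,0,0,0,-14,-5,1],[-0.05,0,0,0,-14,-5,1],[-0.05,0,0,0,-14,-5,1]]' 120; python3 lip.py
```

```text
t: 14.7
tool_pos: [0.575, -0.104, 0.3849]
tool_rot: [2.174, 2.126, 0.155]
contact_force: [0.3, 0.0, -2.8]
opening: 0.0127
lip [ 0.5195 -0.1019  0.0851] tilt 0.141 yaw -0.023 rear floor [ 0.607 -0.104  0.1  ] q [-0.31 -0.06  1.76  0.05  1.31 -0.3 ] t 14.7
```

```bash
python3 -m crank '[[-0.06,0,0,-2,-15,-5,1],[-0.06,0,0,0,-15,-5,1],[-0.06,0,0,0,-15,-5,1],[-0.06,0,0,0,-15,-5,1]]' 120; python3 lip.py
python3 - <<'E'
from h import *
P=eyes.get_image("scene")
crop(P,(160,90,320,240),"p1.png",[],s=4)
E
```

```text
t: 15.03
tool_pos: [0.5057, -0.1032, 0.3875]
tool_rot: [2.034, 1.99, 0.392]
contact_force: [-0.5, -0.4, -1.9]
opening: 0.0126
lip [ 0.5238 -0.1027  0.0832] tilt 0.383 yaw -0.023 rear floor [ 0.606 -0.105  0.118] q [-0.37 -0.3   1.97  0.15  1.11 -0.39] t 15.0333
```

View pics/p1.png

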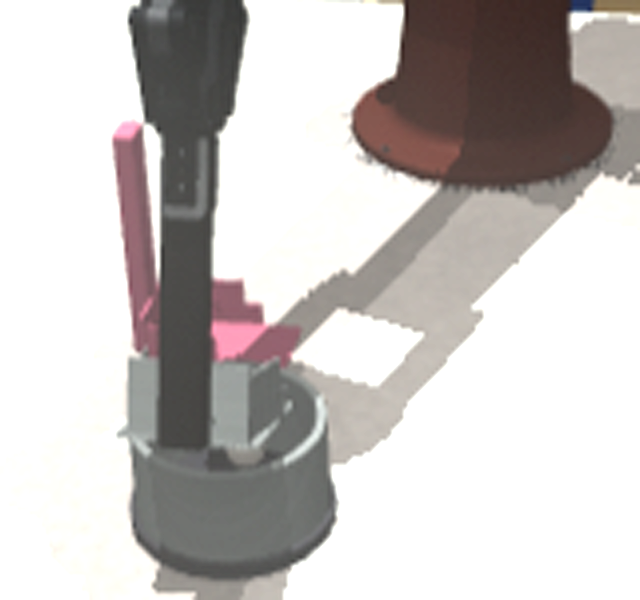

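```bash
python3 -m crank '[[-0.06,0,0,0,-15,-5,1],[-0.06,0,0,0,-15,-5,1],[-0.06,0,0,0,-15,-5,1],[0,0,0,0,0,0,1],[0,0,0,0,0,0,1],[0,0,0,0,0,0,1]]' 120; python3 lip.py
python3 - <<'E'
from h import *
ims=[]
for n,b in(("scene",(160,90,320,280)),("top",(180,110,340,260))):
    P=eyes.get_image(n)
    crop(P,b,"tmp.png",[],s=2.5); ims.append(cv2.imread("pics/tmp.png"))
h=max(map(len,ims));cv2.imwrite("pics/p2.png",np.hstack([cv2.copyMakeBorder(i,0,h-len(i),0,0,0) for i in ims]))
E
```

```text
t: 15.58
tool_pos: [0.451, -0.1002, 0.375]
tool_rot: [1.931, 1.889, 0.544]
contact_force: [-0.4, 0.1, -1.6]
opening: 0.0126
lip [ 0.5201 -0.1004  0.0781] tilt 0.552 yaw -0.025 rear floor [ 0.595 -0.102  0.126] q [-0.43 -0.48  2.14  0.26  0.98 -0.5 ] t 15.5833
```

View pics/p2.png

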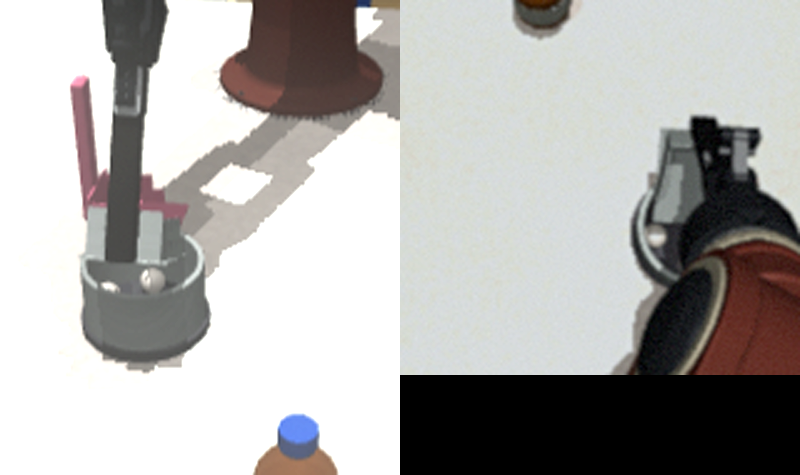

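```bash
python3 -m crank '[[0,0,0,0,10,-17,1],[0,0,0,0,10,-17,1],[0,0,0,0,10,-17,1],[0,0,0,0,10,-17,1],[0.1,0,0,0,15,0,1],[0.1,0,0,0,15,0,1],[0.1,0,0,0,15,0,1],[0.1,0,0,0,15,0,1]]' 120; python3 d.py .585 .045 .25 -.02 0
python3 - <<'E'
from h import *
ims=[]
for n,b in(("scene",(160,90,320,280)),("top",(180,110,340,260))):
    P=eyes.get_image(n)
    crop(P,b,"tmp.png",[],s=2.5); ims.append(cv2.imread("pics/tmp.png"))
h=max(map(len,ims));cv2.imwrite("pics/p3.png",np.hstack([cv2.copyMakeBorder(i,0,h-len(i),0,0,0) for i in ims]))
E
```

```text
t: 16.35
tool_pos: [0.5104, -0.1024, 0.4835]
tool_rot: [2.178, 2.133, 0.149]
contact_force: [-0.3, 0.3, -1.8]
opening: 0.0126
turn [ 0.132 -0.007 -0.001] shift mm [148.3  60.4  88.3]
grip [ 0.5309 -0.1017  0.3298] yaw -0.021 tilt 0.132 t 16.35 F [-0.3  0.3 -1.8] open 0.0126 q [-0.35 -0.27  1.78  0.05  1.51 -0.33]
```

View pics/p3.png

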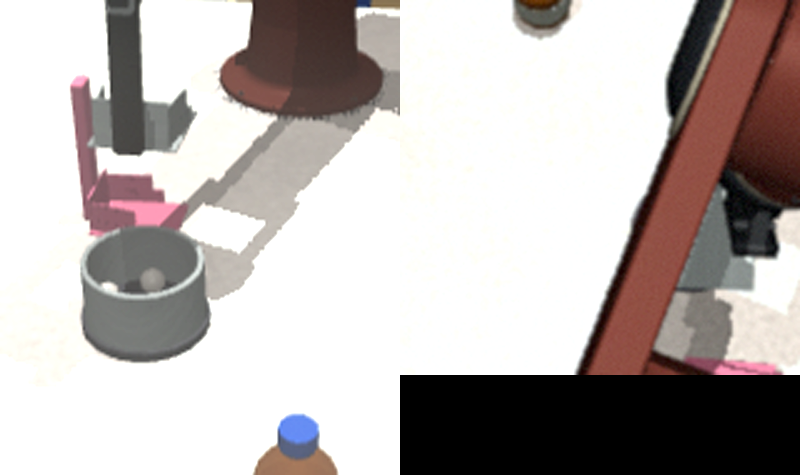

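Two balls show in the jar, and the third may be hidden behind the near wall. I'll move to the open spot where I'll set the scoop down and check from the top camera.

```bash
python3 -m crank '[[0.06,0,0,20,10,0,1],[0.06,-0.005,0,25,10,2,1],[0.01,0,0,25,10,2,1],[0,0,0,25,10,2,1],[0,0,0,20,10,2,1],[0,0,0,15,6,0,1],[0,0,0,5,0,0,1]]' 120; python3 d.py .585 .045 .25 -.02 0
python3 - <<'E'
from h import *
P=eyes.get_image("top")
crop(P,(180,90,340,240),"p4.png",[],s=4)
E
```

```text
t: 17.03
tool_pos: [0.5746, 0.0357, 0.4752]
tool_rot: [2.242, 2.193, 0.02]
contact_force: [-0.6, 0.2, -1.2]
opening: 0.013
turn [ 0.013 -0.005 -0.002] shift mm [ 9.2  9.3 70.4]
grip [0.5766 0.0365 0.3202] yaw -0.022 tilt 0.013 t 17.03 F [-0.6  0.2 -1.2] open 0.0130 q [-0.07 -0.1   1.65  0.01  1.58 -0.05]
```

View pics/p4.png

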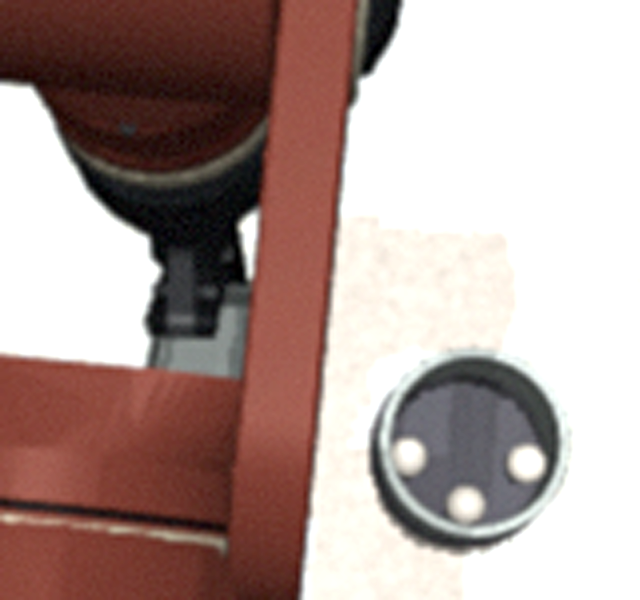

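The top view shows all three balls in the wide jar, at (410,457), (465,503) and (527,462). Next is setting the scoop down.

```bash
python3 -m crank '[[0.013,-0.005,0,9,9,25,1],[0,0,0,0,0,30,1],[0,0,0,0,0,30,1],[0,0,0,0,0,30,1],[0,0,0,0,0,20,1],[0,0,0,0,0,5,1]]' 120; python3 d.py .585 .045 .134 -.02 0
python3 - <<'E'
from h import *
from d import *
g,y,t=scoopnow()
P=eyes.get_image("scene")
crop(P,(240,90,340,240),"p5.png",[],s=4)
E
```

```text
t: 17.58
tool_pos: [0.5839, 0.0416, 0.3361]
tool_rot: [2.237, 2.187, 0.018]
contact_force: [0.6, -0.7, -1.7]
opening: 0.0129
turn [ 0.017  0.001 -0.003] shift mm [ 3.5  0.2 47.1]
grip [0.5866 0.0414 0.1811] yaw -0.023 tilt 0.017 t 17.58 F [ 0.6 -0.7 -1.7] open 0.0129 q [-0.06  0.01  1.78 -0.    1.34 -0.03]
```

View pics/p5.png

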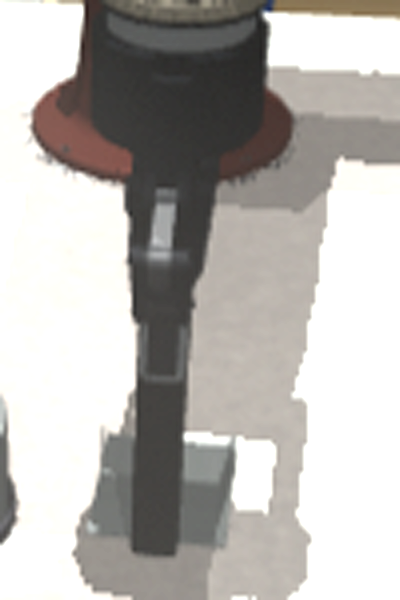

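```bash
python3 -m crank '[[0.017,0,0,0,0,22,1],[0.003,0,0,0,0,15,1]]' 120; python3 d.py .585 .045 .134 -.02 0
```

```text
t: 17.8
tool_pos: [0.5856, 0.0402, 0.3039]
tool_rot: [2.244, 2.19, 0.005]
contact_force: [-0.3, 0.4, -2.6]
opening: 0.0126
turn [ 0.006  0.002 -0.004] shift mm [ 4.8 -0.8 14.9]
grip [0.5865 0.0399 0.1489] yaw -0.024 tilt 0.006 t 17.80 F [-0.3  0.4 -2.6] open 0.0126 q [-0.06  0.04  1.79 -0.    1.3  -0.03]
```

```bash
python3 -m crank '[[0.006,0,0,0,0,10,1],[0.001,0,0,0,0,4,1]]' 120; python3 d.py .585 .045 .134 -.02 0
```

```text
t: 17.97
tool_pos: [0.5858, 0.0393, 0.2897]
tool_rot: [2.248, 2.192, -0.001]
contact_force: [-0.2, 0.9, -1.5]
opening: 0.0125
turn [ 0.     0.002 -0.005] shift mm [ 5.7 -0.9  0.7]
grip [0.5858 0.039  0.1347] yaw -0.025 tilt 0.000 t 17.97 F [-0.2  0.9 -1.5] open 0.0125 q [-0.06  0.06  1.8  -0.    1.28 -0.03]
```

```bash
python3 -m crank '[[0,0,0,0,0,3,1],[0,0,0,0,0,2,1]]' 60; python3 d.py .585 .045 .134 -.02 0
python3 - <<'E'
from h import *
P=eyes.get_image("scene")
crop(P,(240,90,340,240),"p6.png",[],s=4)
E
```

```text
t: 18.13
tool_pos: [0.5872, 0.0389, 0.2894]
tool_rot: [2.247, 2.19, 0.003]
contact_force: [0.4, -0.2, -1.2]
opening: 0.0129
turn [ 0.004  0.002 -0.006] shift mm [ 6.  -2.4  0.4]
grip [0.5879 0.0386 0.1344] yaw -0.026 tilt 0.004 t 18.13 F [ 0.4 -0.2 -1.2] open 0.0129 q [-0.06  0.06  1.8  -0.    1.27 -0.03]
```

View pics/p6.png

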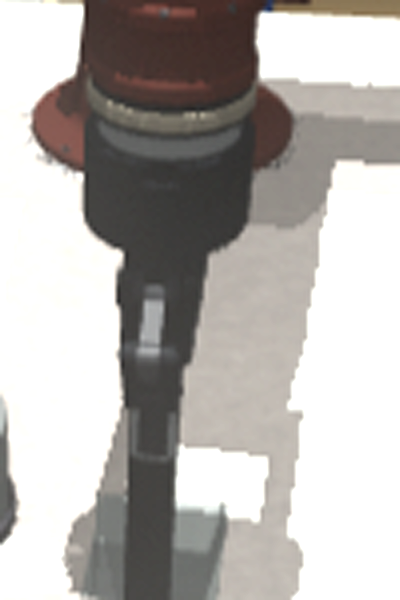

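```bash
python3 -m crank '[[0.003,0,0,0,0,4,1],[0.001,0,0,0,0,4,1]]' 60; python3 d.py .585 .045 .134 -.02 0
```

```text
t: 18.35
tool_pos: [0.5889, 0.0388, 0.2892]
tool_rot: [2.246, 2.19, 0.002]
contact_force: [-9.1, 0.2, 15.2]
opening: 0.0127
turn [ 0.004  0.002 -0.005] shift mm [ 6.1 -4.1  0.2]
grip [0.5895 0.0385 0.1342] yaw -0.025 tilt 0.004 t 18.35 F [-9.1  0.2 15.2] open 0.0127 q [-0.06  0.07  1.8  -0.    1.27 -0.03]
```

```bash
python3 -m crank '[[0,0,0,0,0,0,1],[0,0,0,0,0,1,0.4],[0,0,0,0,0,1,0.2],[0,0,0,0,0,1,-0.2],[0,0,0,0,0,1,-0.6],[0,0,0,0,0,1,-1],[0,0,0,0,0,1,-1],[0,0,0,0,0,1,-1]]' 30; python3 d.py
python3 - <<'E'
from h import *
P=eyes.get_image("scene")
crop(P,(240,110,340,260),"p7.png",[],s=4)
E
```

```text
t: 19.02
tool_pos: [0.5908, 0.0388, 0.2861]
tool_rot: [2.241, 2.186, 0.011]
contact_force: [0.0, -0.5, 0.5]
opening: 0.0851
grip [0.5928 0.0383 0.1311] yaw -0.025 tilt 0.013 t 19.02 F [ 0.  -0.5  0.5] open 0.0851 q [-0.06  0.07  1.8  -0.    1.26 -0.03]
```

View pics/p7.png

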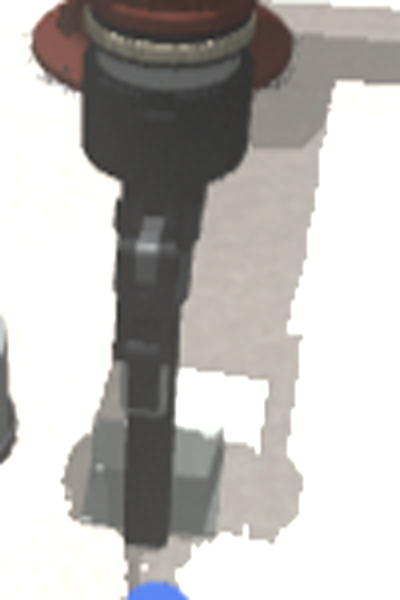

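Released. Now I'll pull straight up and away.

```bash
python3 -m crank '[[0,0,0,0,0,-15,-1],[0,0,0,0,0,-25,-1],[0,0,0,0,0,-35,-1],[0,0,0,0,0,-38,-1],[0,0,0,0,0,-38,-1],[0,0,0,-35,0,0,-1],[0,0,0,-38,0,0,-1],[0,0,0,-38,0,0,-1]]';python3 -m crank '[[0,0,0,-38,0,0,-1],[0,0,0,-38,0,0,-1],[0,0,0,-38,0,0,-1],[0,0,0,-38,0,0,-1],[0,0,0,-38,0,0,-1],[0,0,0,-38,0,0,-1],[0,0,0,-30,0,0,-1],[0,0,0,0,0,0,-1]]'; python3 d.py
python3 - <<'E'
from h import *
ims=[]
for n in("scene","top"):
    P=eyes.get_image(n)
    for q in["scoop_grip","bottle"]:
        for d in spotter.mark_of(q,P): print(n,q,np.round(d["centre"],3),d["confidence"])
    crop(P,(80,40,400,340),"tmp.png",[],s=1.25); ims.append(cv2.imread("pics/tmp.png"))
cv2.imwrite("pics/p8.png",np.hstack(ims))
E
```

```text
t: 19.73
tool_pos: [0.5857, -0.0685, 0.4405]
tool_rot: [2.232, 2.203, 0.005]
contact_force: [1.7, -0.2, 0.4]
opening: 0.0856
t: 20.4
tool_pos: [0.5792, -0.3441, 0.4418]
tool_rot: [2.233, 2.195, 0.005]
contact_force: [0.4, -0.2, -0.5]
opening: 0.0852
grip [ 0.5807 -0.3449  0.2868] yaw -0.017 tilt 0.009 t 20.40 F [ 0.4 -0.2 -0.5] open 0.0852 q [-0.65  0.14  1.45  0.    1.53 -0.63]
scene scoop_grip [ 0.354 -0.198  0.123] 0.81
scene scoop_grip [0.593 0.036 0.122] 0.56
scene bottle [0.76  0.052 0.001] 0.89
top scoop_grip [ 0.355 -0.196  0.124] 0.88
top scoop_grip [0.594 0.035 0.129] 0.86
top bottle [ 0.759  0.057 -0.001] 0.83
```

View pics/p8.png

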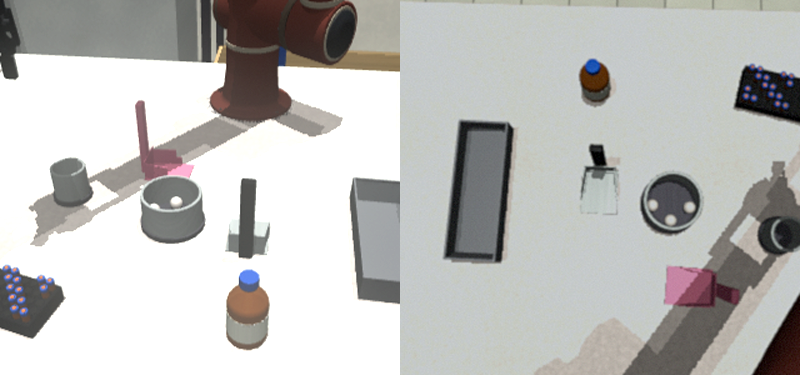

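The scoop stands upright, with its pan empty. The three balls are in the wide jar, the tray is empty and the bottle hasn't moved, so I'll let things settle briefly and hand in.

```bash
python3 -m crank '[[0,0,0,0,0,0,-1],[0,0,0,0,0,0,-1],[0,0,0,0,0,0,-1],[0,0,0,0,0,0,-1]]'; python3 -c "
from station import ctrl
print(ctrl.finish_job())"
```

```text
t: 21.03
tool_pos: [0.5815, -0.3333, 0.4436]
tool_rot: [2.219, 2.209, 0.009]
contact_force: [-0.3, -0.2, -0.9]
opening: 0.0856
the job is handed in; nothing more can be done
None
```

The job is done and handed in at about 21 s; no verdict was reported. I took the steel scoop by its handle and pushed it along the tray floor to the sloped end. I then tilted it back with all three balls in the pan, lifted it, tipped them into the wide jar, set the scoop on open bench and let go.

**Last checks, all from the final pictures:**
- **Balls:** all three lie in the wide jar, and the tray and pan are empty.
- **Scoop:** it stands upright near (0.593, 0.036). Its grip height read 0.122 and 0.129 m from the two cameras, against 0.125 m expected.
- **Bottle:** it read (0.760, 0.052) and (0.759, 0.057), against (0.760, 0.050) and (0.758, 0.054) at the start. That is within the measurement error.
- **Robot:** the gripper is open and well clear of everything, with no contact force.

**Disagreements along the way:**
- The scoop sat about 9 mm lower in the grip than planned, because the arm crept up while the fingers closed. I allowed for it.
- The arm drifted by a millimetre or so on rows meant to hold still, so I corrected several moves as I went.

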